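# Put the snap-lid pots away under the low shelf riser, lids shut

## Task

Put the filled snap-lid pots away under the low wire shelf riser: push each one, standing, in under the front bar until it is all the way in behind it. If a raised lid catches on the bar, press the lid slowly straight down until it snaps shut and try that pot again; a pot whose lid stays soft and comes back up stands upright in the shallow tray instead. Never tip a pot over, and leave the matchbox and the teaspoon where they lie.

Things in the scene. Friction and masses are not known exactly. Their poses are not given: they have to be found in the camera images.
- pot_a: one of up to five identical filled portion pots: round steel body 56 mm across and 42 mm tall (grip it there), round white snap lid 53 mm across on top; origin at the centre of the underside, z up; 0.16 to 0.25 kg; None in the state if this pot is absent at this start
- pot_b: one of up to five identical filled portion pots: round steel body 56 mm across and 42 mm tall (grip it there), round white snap lid 53 mm across on top; origin at the centre of the underside, z up; 0.16 to 0.25 kg; None in the state if this pot is absent at this start
- pot_c: one of up to five identical filled portion pots: round steel body 56 mm across and 42 mm tall (grip it there), round white snap lid 53 mm across on top; origin at the centre of the underside, z up; 0.16 to 0.25 kg; None in the state if this pot is absent at this start
- pot_d: one of up to five identical filled portion pots: round steel body 56 mm across and 42 mm tall (grip it there), round white snap lid 53 mm across on top; origin at the centre of the underside, z up; 0.16 to 0.25 kg; None in the state if this pot is absent at this start
- pot_e: one of up to five identical filled portion pots: round steel body 56 mm across and 42 mm tall (grip it there), round white snap lid 53 mm across on top; origin at the centre of the underside, z up; 0.16 to 0.25 kg; None in the state if this pot is absent at this start
- pot_a_lid (a joint): this pot's lid: 0 = shut (lid's top 56 mm above the pot's underside), 0.006 m = up (62 mm). A sound lid is an over-centre snap: up or shut, pressed in its middle it resists with about 5 N, gives way suddenly half-way and stays shut. One or two pots (not said which) have a worn lid, up: it yields softly to 2.5 to 4 N, never snaps, comes back up
- pot_b_lid (a joint): this pot's lid: 0 = shut (lid's top 56 mm above the pot's underside), 0.006 m = up (62 mm). A sound lid is an over-centre snap: up or shut, pressed in its middle it resists with about 5 N, gives way suddenly half-way and stays shut. One or two pots (not said which) have a worn lid, up: it yields softly to 2.5 to 4 N, never snaps, comes back up
- pot_c_lid (a joint): this pot's lid: 0 = shut (lid's top 56 mm above the pot's underside), 0.006 m = up (62 mm). A sound lid is an over-centre snap: up or shut, pressed in its middle it resists with about 5 N, gives way suddenly half-way and stays shut. One or two pots (not said which) have a worn lid, up: it yields softly to 2.5 to 4 N, never snaps, comes back up
- pot_d_lid (a joint): this pot's lid: 0 = shut (lid's top 56 mm above the pot's underside), 0.006 m = up (62 mm). A sound lid is an over-centre snap: up or shut, pressed in its middle it resists with about 5 N, gives way suddenly half-way and stays shut. One or two pots (not said which) have a worn lid, up: it yields softly to 2.5 to 4 N, never snaps, comes back up
- pot_e_lid (a joint): this pot's lid: 0 = shut (lid's top 56 mm above the pot's underside), 0.006 m = up (62 mm). A sound lid is an over-centre snap: up or shut, pressed in its middle it resists with about 5 N, gives way suddenly half-way and stays shut. One or two pots (not said which) have a worn lid, up: it yields softly to 2.5 to 4 N, never snaps, comes back up
- bar_mid (a point): middle of the riser's front bar, at its front face and the height of its underside, 58 mm above the board; x points in under the riser, square to the bar, y along the bar, z up. The bar is flat steel, 6 mm deep, 10 mm high. The opening below it is 213 mm wide between the end frames: room for three pots side by side, centres 62 to 70 mm apart
- riser: low wire shelf riser, 225 mm wide (y), 136 mm deep (x), standing on the board, top 68 mm above the board; origin at the centre of its footprint, x points away from its front bar; fixed. Open only at the front: closed by its deck, end frames and a stop wire at the back. A spice jar, a mill and a tin up to 165 mm above the board stand fixed on the deck, from 70 mm behind the bar
- board: flat wooden pastry board, 420x385 mm, fixed; its top is 16 mm above z = 0 (the worktop itself is uneven); the pots, the riser, the tray and the bystanders stand on it; origin at the centre of its underside, 10 mm below z = 0
- tray: shallow steel tray, open at the top, 180 mm (x) by 120 mm (y) outside, walls 3 mm thick and 18 mm high, floor 3 mm thick; origin at the centre of its underside, fixed. It is for the pots that need another lid and holds two side by side, 72 mm apart along x
- matches: blue matchbox 36x52x14 mm lying on the board, origin at the centre of its underside; a bystander
- teaspoon: teaspoon 132x28x11 mm lying on the board, origin at the centre of its underside; a bystander

How it is judged:
At the end, for the whole second after the job is handed in: Pots with sound lids stand upright under the riser, lid within 1.5 mm of shut, centre at least 15 mm behind the bar's front face (all the way in: 28 mm); those with worn lids stand upright on the tray's floor, centre within 70 mm (x) and 45 mm (y) of its centre; all at rest (x of pot_a in the frame of bar_mid between 0.015 and 0.11 m and y of pot_a in the frame of bar_mid between -0.1 and 0.1 m and height (world z) of each of pot_a, pot_b, pot_c below 0.022 m and value of joint each of pot_a_lid, pot_b_lid, pot_c_lid below 0.0015 m and angle between each of pot_a, pot_b, pot_c, pot_d, pot_e's own z axis and vertical below 0.15 rad and linear speed of each of pot_a, pot_b, pot_c, pot_d, pot_e below 0.02 m/s and x of pot_b in the frame of bar_mid between 0.015 and 0.11 m and y of pot_b in the frame of bar_mid between -0.1 and 0.1 m and x of pot_c in the frame of bar_mid between 0.015 and 0.11 m and y of pot_c in the frame of bar_mid between -0.1 and 0.1 m and x of pot_d in the frame of tray between -0.07 and 0.07 m and y of pot_d in the frame of tray between -0.045 and 0.045 m and height (world z) of each of pot_d, pot_e below 0.025 m and x of pot_e in the frame of tray between -0.07 and 0.07 m and y of pot_e in the frame of tray between -0.045 and 0.045 m); the robot touches nothing.
It fails at once if a pot is tipped over (more than 0.8 rad) (angle between any of pot_a, pot_b, pot_c, pot_d, pot_e's own z axis and vertical above 0.8 rad).
It fails at once if the matchbox or the teaspoon is moved more than 6 cm (distance of any of matches, teaspoon from where it was at the start of the episode above 0.06 m).
Of pot_a, pot_b, pot_c only 2 to 3 are there at a start; the rules pass over those that are not, and their reading is None.
Of pot_d, pot_e only 1 to 2 are there at a start; the rules pass over those that are not, and their reading is None.
At some moment in a run one of pot_a, pot_b, pot_c, pot_d, pot_e may be knocked a few centimetres aside while the robot is not near it.
It also fails if it takes over 210 s, if anything falls off the work surface, if the arm or the gripper's body presses on something with over 40 N, if the wrist force passes 120 N, or if a joint passes its speed limit or range.

## Robot

A 7-joint arm with a two-finger parallel gripper is mounted at the origin on a cart in front of the work surface, level with it; the furniture and walls round the work are solid. World frame = base frame: x ahead of the robot, y to its left, z up, the work surface at z = 0. Lengths are in m, angles in rad, forces in N, time in s.
With the tool pointing down it reaches from about 0.4 to 0.85 m from the base axis. Payload 4.5 kg.
Tool frame: the origin (TCP) lies midway between the tips of the shut fingers; the grasp point (between the pads) lies 19 mm behind it; z points along the fingers, y is the line along which they close (so a half turn about z gives the same grasp; the last joint's range is limited). The gripper opens to 88 mm and grips with 3 to 60 N. Pads are 18 mm wide; open, the fingers measure 123 mm over their backs; the gripper's body (75 mm by 187 mm) begins 45 mm behind the grasp point.
Start: joints at [1.197, 0.689, -0.195, 1.565, 0.157, 0.902, -0.215], TCP at [0.248, -0.574, 0.239] pointing down, gripper open.
Joint ranges: [-3.01, 3.01], [-0.46, 2.08], [-1.47, 1.51], [0.13, 2.56], [-1, 4.14], [0.04, 2.09], [-2.66, 2.66]. Speed limits (rad/s): [2.57, 2.57, 3.14, 3.14, 3.14, 3.14, 3.14].

## Interface

Orientations are given as a unit quaternion [w, x, y, z].
In Python, from workcell import ctrl gives the robot as it stands. The module is installed in compiled form; this text tells all that it offers.
- The arm moves only by the tool jog_arm, never from a script. Its argument "motion" is a list of rows, each an object with "gripper": the finger opening in mm, from 0 to 88.1; "slide": the shift along the tool's x, y, z in units of 30 mm (1.0 is 30 mm), a list of three; "rot": the turn, a rotation vector about the tool's x, y, z in units of 10 degrees (1.0 is 10 degrees), a list of three. In form: [{"gripper": gripper, "slide": [dx, dy, dz], "rot": [rx, ry, rz]}, ...]. A call has 1 to 8 rows; each row shifts and turns the commanded pose from where the row before left it, along the tool's axes as they then stand; what a row does not reach is not made up. A row lasts 1/8 s, in which the tool goes at most 62.5 mm and 10.7 degrees, less where a joint would pass 70% of its speed; a pose out of reach is approached as far as the arm can. A call is refused whole if a number of a shift passes 1 or a number of a turn 1, either way. A call with a gripper value outside its range is refused whole. The fingers move at their own pace and stop on an object; the grip force is fixed at half the most. Time passes only in rows, so rows that do not move let the fingers close. It gives the time, the measured TCP pose, the force, the opening and the grip force at its end, in the units of the state.
- ctrl.state(): the state, without advancing time (a new reading comes with each control period).
- ctrl.read_camera(name): name is "side" or "top"; returns the picture (384x512x3 uint8, red, green, blue); there is no depth.
- ctrl.camera_info(name): a dict with "fovy" (degrees; the focal length in pixels is half the picture's height over the tangent of half this angle, whatever the lens; pixels are square), "cx", "cy" (the principal point, pixels), "R" (3x3) and "t" (3): a world point X has camera coordinates R X + t. Camera axes: x right, y down, z forward; pixel columns grow to the right and rows downward; lengths in m; the calibration is good to about 2 mm. A picture is of the moment at which its call begins. camera_info takes no time and is no camera call.
- ctrl.close_job(): hands the job in; it is judged then, once.
The state is a dict: "clock": time; "joints": joint angles; "qd": joint speeds; "tau": joint torques, N m; "position": TCP position; "tool_rot": TCP orientation; "force": force on the tool from outside, world axes, zero at the start; "ft_torque": the same for the moment, N m; "width": finger opening in m; "grip_force": force on a finger pad.
Only numpy, scipy, OpenCV 4.12 (cv2) and the standard library are available. Lean on these libraries where they do the work, as an engineer would, in place of code of your own. Each camera call takes 0.05 s, during which the arm holds its last target. There are 200 camera calls.

## Working session

There is one attempt and no reset: what is moved stays moved. The work goes in short steps, Python scripts to look and compute and a tool call to move; the robot and the scene stay as the last step left them, time stands still between calls to the robot, and variables do not carry over. Pictures are saved under pics/ and viewed, at most 14 in all, crops included, and the job is handed in when it is done.

Besides the shell and the picture viewer there is one more tool, called after "Request:" as a command line: name --argument value ..., lists and objects as JSON in quotes. jog_arm: Moves the arm, as the interface text tells. Its arguments: {"type":"object","properties":{"motion":{"type":"array"}},"required":["motion"]}

```bash
mkdir -p pics
cat > h.py <<'E'
import numpy as np, cv2
from workcell import ctrl
def cam(n):
    c=ctrl.camera_info(n); f=192/np.tan(np.radians(c['fovy'])/2)
    return f,c['cx'],c['cy'],np.array(c['R']),np.array(c['t'])
def pix2w(n,u,v,z):
    f,cx,cy,R,t=cam(n); d=R.T@np.array([(u-cx)/f,(v-cy)/f,1]); o=-R.T@t
    return o+d*(z-o[2])/d[2]
def w2pix(n,X):
    f,cx,cy,R,t=cam(n); p=R@np.array(X)+t; return np.array([cx+f*p[0]/p[2],cy+f*p[1]/p[2]])
def snap(n,name,crop=None,s=1.56):
    im=ctrl.read_camera(n)
    cv2.imwrite('pics/raw_'+name+'.png',im[:,:,::-1])
    if crop: x0,y0,x1,y1=crop; im=im[y0:y1,x0:x1]
    im=cv2.resize(im,None,fx=s,fy=s,interpolation=cv2.INTER_CUBIC)
    cv2.imwrite('pics/'+name+'.png',im[:,:,::-1])
E
python3 - <<'E'
from h import *
snap('top','t0');snap('side','s0')
for n in('top','side'):
    f,cx,cy,R,t=cam(n);print(n,f,cx,cy,-R.T@t,R.round(3).tolist())
s=ctrl.state();print(s['clock'],s['position'],s['tool_rot'],s['force'],s['width'])
E
```

```text
top 378.11100078124485 257.9983299943818 189.88741747698634 [ 0.44521265 -0.25280738  0.93268811] [[0.015, -1.0, 0.013], [-0.997, -0.016, -0.079], [0.079, -0.012, -0.997]]
side 465.08544060690815 262.3897591910792 190.57624465624704 [0.08256007 0.40614638 0.52608354] [[-0.845, -0.534, -0.022], [-0.252, 0.433, -0.865], [0.471, -0.726, -0.501]]
0.1 [ 0.24763738 -0.57327461  0.23800881] [-7.54700466e-04  9.79276414e-01  2.02526772e-01 -2.05644876e-04] [0.02871117 0.47007468 0.58935824] 0.0880272111027822
```

View pics/t0.png

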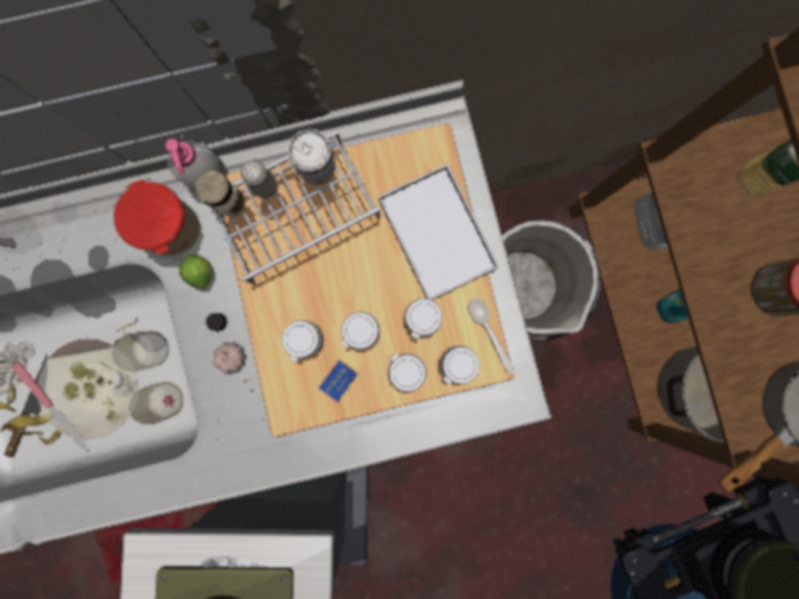

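View pics/s0.png

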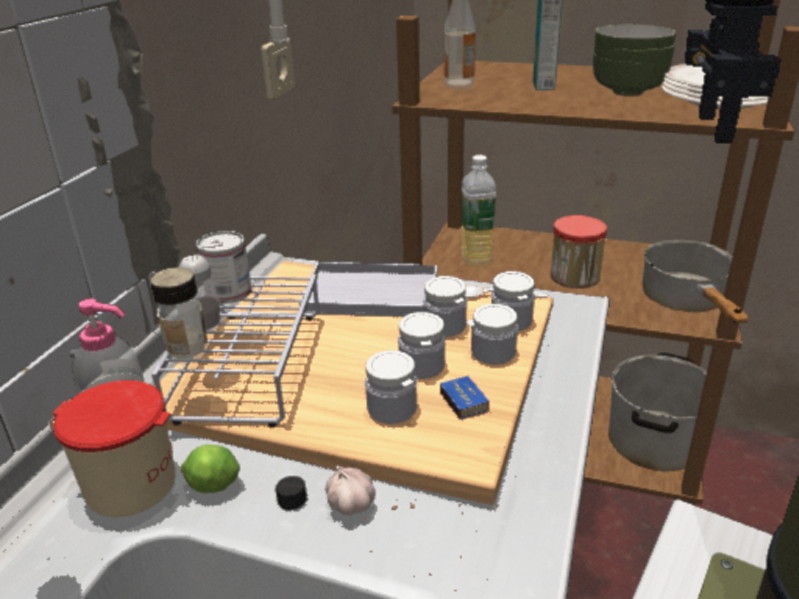

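Top view: five white lids at about (303,339), (361,330), (423,317), (407,372), (461,364) in the enlarged picture. The bar's front runs (249,279)–(380,209), the tray is at upper right, and the matchbox and spoon lie among the pots.

Run:
```python
from h import *
t=cv2.imread('pics/raw_t0.png'); s=cv2.imread('pics/raw_s0.png')
cv2.imwrite('pics/t0c.png',cv2.resize(t[80:260,135:340],None,fx=3.3,fy=3.3,interpolation=cv2.INTER_CUBIC))
cv2.imwrite('pics/s0c.png',cv2.resize(s[160:290,210:360],None,fx=4.6,fy=4.6,interpolation=cv2.INTER_CUBIC))
k=1.5625
for u,v in[(303,339),(361,330),(423,317),(407,372),(461,364)]:
    p=pix2w('top',u/k,v/k,.075);print(p.round(4),(w2pix('side',p)*k).round())
for u,v in[(249,279),(380,209)]: 
    p=pix2w('top',u/k,v/k,.084);print('bar',p.round(4),(w2pix('side',p)*k).round())
for u,v in[(381,201),(447,169),(495,268),(434,299)]: print('tray',pix2w('top',u/k,v/k,.034).round(4))
```

```text
[ 0.4497 -0.1192  0.075 ] [391. 363.]
[ 0.464  -0.2027  0.075 ] [421. 324.]
[ 0.4842 -0.2923  0.075 ] [444. 287.]
[ 0.4045 -0.2702  0.075 ] [492. 311.]
[ 0.4171 -0.3481  0.075 ] [511. 282.]
bar [ 0.5346 -0.0406  0.084 ] [282. 370.]
bar [ 0.6403 -0.2272  0.084 ] [315. 273.]
tray [ 0.6644 -0.227   0.034 ]
tray [ 0.7168 -0.3286  0.034 ]
tray [ 0.5631 -0.4038  0.034 ]
tray [ 0.5138 -0.3106  0.034 ]
```

View pics/t0c.png

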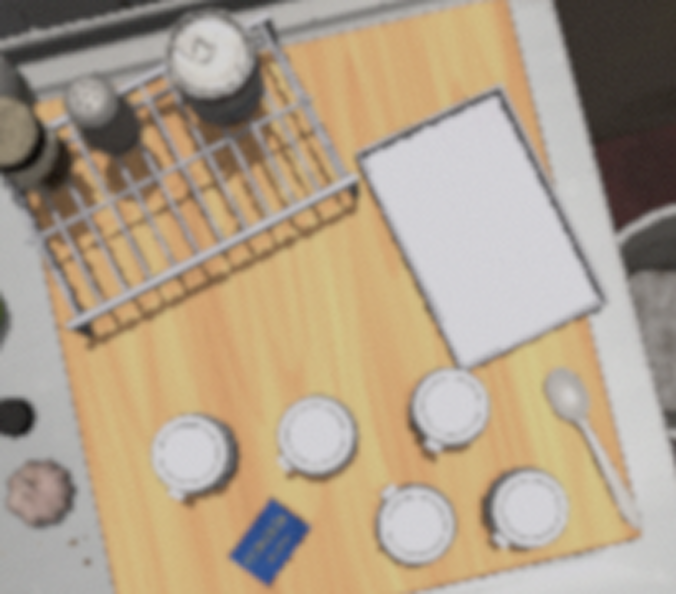

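View pics/s0c.png

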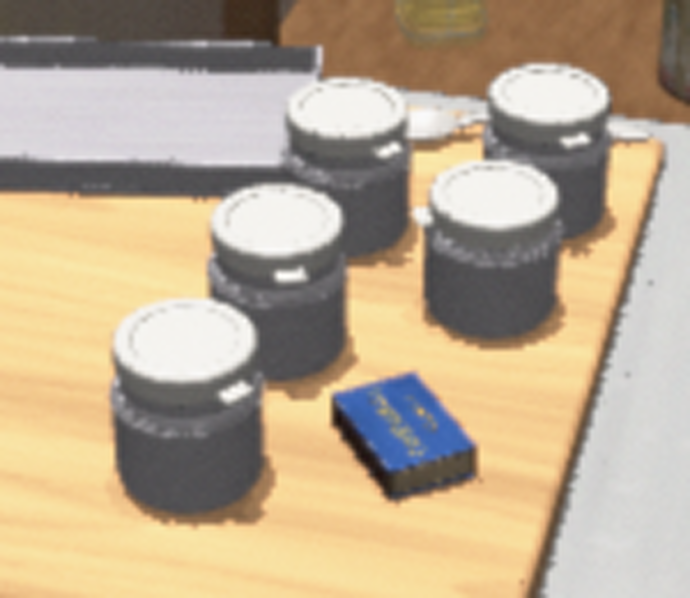

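Top crop: lid centres at (195,453), (318,436), (450,407), (416,524), (528,508). Side crop: lid tops at (186,341), (277,222), (347,113), (493,200), (549,98). Next I triangulate these and change to riser coordinates.

```bash
cat >> h.py <<'E'
psi=np.radians(29.3); EX=np.array([np.cos(psi),np.sin(psi)]); EY=np.array([-EX[1],EX[0]]); BM=np.array([.585,-.135])
def rz(p): d=np.array(p[:2])-BM; return (np.array([d@EX,d@EY])*1000).round(1)
def tri(a,b):
    A=[];B=[]
    for n,(u,v) in(('top',a),('side',b)):
        f,cx,cy,R,t=cam(n)
        for w,i,c in((u,0,cx),(v,1,cy)):
            r=f*R[i]-(w-c)*R[2]; A.append(r);B.append(-(f*t[i]-(w-c)*t[2]))
    return np.linalg.lstsq(np.array(A),np.array(B),rcond=None)[0]
E
python3 - <<'E'
from h import *
T=[(195,453),(318,436),(450,407),(416,524),(528,508)];S=[(186,341),(277,222),(347,113),(493,200),(549,98)]
for a,b in zip(T,S):
    p=tri((135+a[0]/3.3,80+a[1]/3.3),(210+b[0]/4.6,160+b[1]/4.6)); print(p.round(4),rz(p))
print('bar ends',[rz(pix2w('top',135+u/3.3,80+v/3.3,.084)) for u,v in((72,328),(357,182))])
print('tray',[rz(pix2w('top',135+u/3.3,80+v/3.3,.034)) for u,v in((358,158),(498,89),(604,300),(465,369))])
print('spoon',[rz(pix2w('top',135+u/3.3,80+v/3.3,.02)) for u,v in((560,372),(630,525))],'match',rz(pix2w('top',135+270/3.3,80+540/3.3,.03)))
s=ctrl.state();print('tcp',rz(s['position']))
E
```

```text
[ 0.4493 -0.1189  0.0719] [-110.5   80.4]
[ 0.462  -0.2033  0.0733] [-140.7    0.6]
[ 0.4827 -0.2942  0.0728] [-167.1  -88.8]
[ 0.4017 -0.2721  0.0656] [-227.   -29.9]
[ 0.4135 -0.3488  0.0731] [-254.2 -102.6]
bar ends [array([  3.3, 112.9]), array([   0.3, -105.9])]
tray [array([  26.2, -119.2]), array([  23. , -234.4]), array([-150.8, -227. ]), array([-146.9, -113.9])]
spoon [array([-181.5, -175.5]), array([-303.4, -166.3])] match [-188.1   67.7]
tcp [-508.7 -217.1]
```

```bash
sed -i 's/^psi=.*/psi=np.radians(28.5); EX=np.array([np.cos(psi),np.sin(psi)]); EY=np.array([-EX[1],EX[0]]); BM=np.array([.5823,-.1325])/' h.py
cat >> h.py <<'E'
def st(tg=None):
    s=ctrl.state(); q=np.array(s['tool_rot']); w,x,y,z=q
    X=np.array([1-2*(y*y+z*z),2*(x*y+w*z),2*(x*z-w*y)]); Y=np.array([2*(x*y-w*z),1-2*(x*x+z*z),2*(y*z+w*x)]);Z=np.cross(X,Y)
    p=np.array(s['position'])
    print('t',round(s['clock'],2),'p',p.round(4),'rf',rz(p),'yaw',round(np.degrees(np.arctan2(X[1],X[0])),2),'tilt',round(np.degrees(np.arccos(-Z[2])),2),'F',np.array(s['force']).round(1),'w',round(s['width'],4),'g',round(s['grip_force'],1))
    if tg is not None:
        d=np.array(tg)-p; print(' slide units',(np.array([d@X,d@Y,d@Z])/.03).round(2))
E
python3 - <<'E'
from h import *
for u,v in [(195,453),(318,436),(450,407),(416,524),(528,508)]:
    p=pix2w('top',135+u/3.3,80+v/3.3,.077); print(p.round(4),rz(p))
    for n in (p,): st([p[0],p[1],.1])
E
```

```text
[ 0.449  -0.1199  0.077 ] [-111.2   74.7]
t 0.1 p [ 0.2476 -0.5733  0.238 ] rf [-504.4 -227.7] yaw 23.37 tilt 0.09 F [0.  0.5 0.6] w 0.088 g 0.0
 slide units [ 12.16 -11.2    4.62]
[ 0.4619 -0.2035  0.077 ] [-139.7   -5. ]
t 0.1 p [ 0.2476 -0.5733  0.238 ] rf [-504.4 -227.7] yaw 23.37 tilt 0.09 F [0.  0.5 0.6] w 0.088 g 0.0
 slide units [11.44 -8.47  4.61]
[ 0.4831 -0.2936  0.077 ] [-164.   -94.3]
t 0.1 p [ 0.2476 -0.5733  0.238 ] rf [-504.4 -227.7] yaw 23.37 tilt 0.09 F [0.  0.5 0.6] w 0.088 g 0.0
 slide units [10.9  -5.44  4.61]
[ 0.4031 -0.2715  0.077 ] [-223.8  -36.6]
t 0.1 p [ 0.2476 -0.5733  0.238 ] rf [-504.4 -227.7] yaw 23.37 tilt 0.09 F [0.  0.5 0.6] w 0.088 g 0.0
 slide units [ 8.75 -7.17  4.61]
[ 0.415  -0.3478  0.077 ] [-249.7 -109.4]
t 0.1 p [ 0.2476 -0.5733  0.238 ] rf [-504.4 -227.7] yaw 23.37 tilt 0.09 F [0.  0.5 0.6] w 0.088 g 0.0
 slide units [ 8.1  -4.68  4.61]
```

Request:
jog_arm --motion '[{"gripper": 0, "slide": [0, 0, 0], "rot": [0, 0, -0.51]}, {"gripper": 0, "slide": [1, 0, 0], "rot": [0, 0, 0]}, {"gripper": 0, "slide": [1, 0, 0], "rot": [0, 0, 0]}]'

```text
clock: 0.48
position: [0.3007, -0.5447, 0.2382]
tool_rot: [-0.0, 0.969, 0.245, -0.0]
force: [1.4, -0.6, 0.2]
width: 0.0602
grip_force: 0.0
```

Request:
jog_arm --motion '[{"gripper": 0, "slide": [1, -0.6, 0], "rot": [0, 0, 0]}, {"gripper": 0, "slide": [1, -0.6, 0.5], "rot": [0, 0, 0]}, {"gripper": 0, "slide": [1, -0.6, 0.9], "rot": [0, 0, 0]}, {"gripper": 0, "slide": [1, -0.6, 0.9], "rot": [0, 0, 0]}, {"gripper": 0, "slide": [1, -0.6, 0.9], "rot": [0, 0, 0]}, {"gripper": 0, "slide": [1, -0.6, 0.8], "rot": [0, 0, 0]}, {"gripper": 0, "slide": [0.49, -0.34, 0.6], "rot": [0, 0, 0]}, {"gripper": 0, "slide": [0, 0, 0], "rot": [0, 0, 0]}]'

```text
clock: 1.48
position: [0.4156, -0.3462, 0.0995]
tool_rot: [-0.002, 0.969, 0.248, -0.001]
force: [-0.0, -1.0, 0.5]
width: 0.0006
grip_force: 0.0
```

Run:
```python
from h import *
st([.415,-.3478,.082])
```

```text
t 1.48 p [ 0.4156 -0.3462  0.0995] rf [-248.5 -108.3] yaw 28.67 tilt 0.2 F [-0.  -1.   0.5] w 0.0006 g 0.0
 slide units [-0.04  0.04  0.58]
```

Request:
jog_arm --motion '[{"gripper": 0, "slide": [0, 0, 0.6], "rot": [0, 0, 0]}, {"gripper": 0, "slide": [0, 0, 0.07], "rot": [0, 0, 0]}, {"gripper": 0, "slide": [0, 0, 0.07], "rot": [0, 0, 0]}, {"gripper": 0, "slide": [0, 0, 0.05], "rot": [0, 0, 0]}, {"gripper": 0, "slide": [0, 0, 0], "rot": [0, 0, 0]}]'

```text
clock: 2.1
position: [0.4154, -0.3494, 0.0776]
tool_rot: [0.001, 0.969, 0.245, 0.0]
force: [-0.8, -1.8, 2.5]
width: 0.0006
grip_force: 1.3
```

Request:
jog_arm --motion '[{"gripper": 0, "slide": [0, 0, 0.04], "rot": [0, 0, 0]}, {"gripper": 0, "slide": [0, 0, 0.04], "rot": [0, 0, 0]}, {"gripper": 0, "slide": [0, 0, 0], "rot": [0, 0, 0]}]'

```text
clock: 2.48
position: [0.4156, -0.3489, 0.0747]
tool_rot: [0.0, 0.969, 0.246, 0.0]
force: [-0.9, -2.3, 3.0]
width: 0.0003
grip_force: 1.7
```

Request:
jog_arm --motion '[{"gripper": 0, "slide": [0, 0, 0.04], "rot": [0, 0, 0]}, {"gripper": 0, "slide": [0, 0, 0.04], "rot": [0, 0, 0]}, {"gripper": 0, "slide": [0, 0, 0], "rot": [0, 0, 0]}]'

```text
clock: 2.85
position: [0.4157, -0.3489, 0.0725]
tool_rot: [0.0, 0.969, 0.246, 0.0]
force: [-1.3, -3.0, 5.2]
width: 0.0005
grip_force: 2.9
```

Request:
jog_arm --motion '[{"gripper": 0, "slide": [0, 0, 0.05], "rot": [0, 0, 0]}, {"gripper": 0, "slide": [0, 0, 0.03], "rot": [0, 0, 0]}, {"gripper": 0, "slide": [0, 0, -0.1], "rot": [0, 0, 0]}, {"gripper": 0, "slide": [0, 0, -0.07], "rot": [0, 0, 0]}, {"gripper": 0, "slide": [0, 0, 0], "rot": [0, 0, 0]}]'

```text
clock: 3.48
position: [0.4157, -0.3484, 0.0749]
tool_rot: [0.0, 0.969, 0.246, 0.0]
force: [-0.3, -2.3, 3.2]
width: 0.0007
grip_force: 1.7
```

Request:
jog_arm --motion '[{"gripper": 0, "slide": [0, 0, -0.9], "rot": [0, 0, 0]}, {"gripper": 0, "slide": [0.95, -0.18, 0], "rot": [0, 0, 0]}, {"gripper": 0, "slide": [0.95, -0.18, 0], "rot": [0, 0, 0]}, {"gripper": 0, "slide": [0.95, -0.18, 0], "rot": [0, 0, 0]}, {"gripper": 0, "slide": [0, 0, 0.3], "rot": [0, 0, 0]}, {"gripper": 0, "slide": [0, 0, 0.3], "rot": [0, 0, 0]}, {"gripper": 0, "slide": [0, 0, 0.07], "rot": [0, 0, 0]}, {"gripper": 0, "slide": [0, 0, 0.07], "rot": [0, 0, 0]}]'

```text
clock: 4.47
position: [0.4819, -0.2942, 0.0794]
tool_rot: [-0.0, 0.969, 0.245, -0.001]
force: [-0.6, 0.2, 0.7]
width: 0.0002
grip_force: 0.0
```

Request:
jog_arm --motion '[{"gripper": 0, "slide": [0, 0, 0.07], "rot": [0, 0, 0]}, {"gripper": 0, "slide": [0, 0, 0.07], "rot": [0, 0, 0]}, {"gripper": 0, "slide": [0, 0, 0.07], "rot": [0, 0, 0]}, {"gripper": 0, "slide": [0, 0, 0.07], "rot": [0, 0, 0]}, {"gripper": 0, "slide": [0, 0, 0], "rot": [0, 0, 0]}, {"gripper": 0, "slide": [0, 0, -0.1], "rot": [0, 0, 0]}, {"gripper": 0, "slide": [0, 0, -0.07], "rot": [0, 0, 0]}, {"gripper": 0, "slide": [0, 0, 0], "rot": [0, 0, 0]}]'

```text
clock: 5.48
position: [0.483, -0.2936, 0.0765]
tool_rot: [0.0, 0.969, 0.246, 0.0]
force: [-1.4, -1.8, 3.5]
width: 0.0003
grip_force: 1.5
```

Request:
jog_arm --motion '[{"gripper": 0, "slide": [0, 0, 0.1], "rot": [0, 0, 0]}, {"gripper": 0, "slide": [0, 0, 0.07], "rot": [0, 0, 0]}, {"gripper": 0, "slide": [0, 0, 0.06], "rot": [0, 0, 0]}, {"gripper": 0, "slide": [0, 0, 0], "rot": [0, 0, 0]}]'

```text
clock: 5.98
position: [0.483, -0.2937, 0.0722]
tool_rot: [0.001, 0.969, 0.246, 0.0]
force: [-6.2, 2.0, 29.8]
width: 0.0008
grip_force: 14.6
```

Request:
jog_arm --motion '[{"gripper": 0, "slide": [0, 0, -0.1], "rot": [0, 0, 0]}, {"gripper": 0, "slide": [0, 0, -0.07], "rot": [0, 0, 0]}, {"gripper": 0, "slide": [0, 0, -0.06], "rot": [0, 0, 0]}, {"gripper": 0, "slide": [0, 0, 0], "rot": [0, 0, 0]}]'

```text
clock: 6.48
position: [0.4831, -0.2935, 0.0763]
tool_rot: [0.0, 0.969, 0.246, 0.0]
force: [-1.3, -2.4, 3.3]
width: 0.0004
grip_force: 1.5
```

Request:
jog_arm --motion '[{"gripper": 0, "slide": [0, 0, -0.9], "rot": [0, 0, 0]}, {"gripper": 0, "slide": [0.27, -0.99, 0], "rot": [0, 0, 0]}, {"gripper": 0, "slide": [0.27, -0.99, 0], "rot": [0, 0, 0]}, {"gripper": 0, "slide": [0.26, -1.0, 0], "rot": [0, 0, 0]}, {"gripper": 0, "slide": [0, 0, 0.3], "rot": [0, 0, 0]}, {"gripper": 0, "slide": [0, 0, 0.35], "rot": [0, 0, 0]}, {"gripper": 0, "slide": [0, 0, 0.08], "rot": [0, 0, 0]}, {"gripper": 0, "slide": [0, 0, 0.07], "rot": [0, 0, 0]}]'

```text
clock: 7.48
position: [0.4614, -0.2043, 0.079]
tool_rot: [0.0, 0.969, 0.245, -0.0]
force: [0.0, -0.2, -0.2]
width: 0.0004
grip_force: 0.0
```

Request:
jog_arm --motion '[{"gripper": 0, "slide": [0, 0, 0.07], "rot": [0, 0, 0]}, {"gripper": 0, "slide": [0, 0, 0.07], "rot": [0, 0, 0]}, {"gripper": 0, "slide": [0, 0, 0.07], "rot": [0, 0, 0]}, {"gripper": 0, "slide": [0, 0, 0.07], "rot": [0, 0, 0]}, {"gripper": 0, "slide": [0, 0, 0], "rot": [0, 0, 0]}, {"gripper": 0, "slide": [0, 0, -0.1], "rot": [0, 0, 0]}, {"gripper": 0, "slide": [0, 0, -0.07], "rot": [0, 0, 0]}, {"gripper": 0, "slide": [0, 0, 0], "rot": [0, 0, 0]}]'

```text
clock: 8.48
position: [0.4614, -0.2034, 0.0761]
tool_rot: [0.0, 0.969, 0.246, 0.0]
force: [-0.2, -0.0, -0.3]
width: 0.0004
grip_force: 0.0
```

Request:
jog_arm --motion '[{"gripper": 0, "slide": [0, 0, -0.9], "rot": [0, 0, 0]}, {"gripper": 0, "slide": [0.32, -0.88, 0], "rot": [0, 0, 0]}, {"gripper": 0, "slide": [0.32, -0.88, 0], "rot": [0, 0, 0]}, {"gripper": 0, "slide": [0.32, -0.88, 0], "rot": [0, 0, 0]}, {"gripper": 0, "slide": [0, 0, 0.3], "rot": [0, 0, 0]}, {"gripper": 0, "slide": [0, 0, 0.35], "rot": [0, 0, 0]}, {"gripper": 0, "slide": [0, 0, 0.08], "rot": [0, 0, 0]}, {"gripper": 0, "slide": [0, 0, 0.07], "rot": [0, 0, 0]}]'

```text
clock: 9.48
position: [0.4489, -0.121, 0.0787]
tool_rot: [0.0, 0.969, 0.245, -0.0]
force: [-0.4, 1.2, -0.6]
width: 0.0005
grip_force: 0.0
```

Request:
jog_arm --motion '[{"gripper": 0, "slide": [0, 0, 0.07], "rot": [0, 0, 0]}, {"gripper": 0, "slide": [0, 0, 0.07], "rot": [0, 0, 0]}, {"gripper": 0, "slide": [0, 0, 0.07], "rot": [0, 0, 0]}, {"gripper": 0, "slide": [0, 0, 0.07], "rot": [0, 0, 0]}, {"gripper": 0, "slide": [0, 0, 0], "rot": [0, 0, 0]}, {"gripper": 0, "slide": [0, 0, -0.1], "rot": [0, 0, 0]}, {"gripper": 0, "slide": [0, 0, -0.07], "rot": [0, 0, 0]}, {"gripper": 0, "slide": [0, 0, 0], "rot": [0, 0, 0]}]'

```text
clock: 10.48
position: [0.449, -0.12, 0.0757]
tool_rot: [-0.0, 0.969, 0.246, 0.0]
force: [0.4, 0.8, -0.5]
width: 0.0004
grip_force: 0.0
```

Request:
jog_arm --motion '[{"gripper": 70, "slide": [0, 0, -0.5], "rot": [0, 0, 0]}, {"gripper": 70, "slide": [0, 0, 0], "rot": [0, 0, 0]}, {"gripper": 70, "slide": [0, 0, 0], "rot": [0, 0, 0]}, {"gripper": 70, "slide": [0, 0, 0], "rot": [0, 0, 0]}, {"gripper": 70, "slide": [0, 0, 0], "rot": [0, 0, 0]}, {"gripper": 70, "slide": [0, 0, 0], "rot": [0, 0, 0]}]'

```text
clock: 11.22
position: [0.4489, -0.1201, 0.0907]
tool_rot: [-0.0, 0.969, 0.246, -0.0]
force: [-0.5, 1.2, 0.4]
width: 0.058
grip_force: 0.0
```

Run:
```python
from h import *
st([.449,-.1199,.03])
```

```text
t 11.22 p [ 0.4489 -0.1201  0.0907] rf [-111.3   74.6] yaw 28.47 tilt 0.01 F [-0.5  1.2  0.4] w 0.058 g 0.0
 slide units [ 0.01 -0.    2.02]
```

Request:
jog_arm --motion '[{"gripper": 70, "slide": [0, 0, 0], "rot": [0, 0, 0]}, {"gripper": 70, "slide": [0, 0, 0], "rot": [0, 0, 0]}, {"gripper": 70, "slide": [0, 0, 0.6], "rot": [0, 0, 0]}, {"gripper": 70, "slide": [0, 0, 0.7], "rot": [0, 0, 0]}, {"gripper": 70, "slide": [0, 0, 0.7], "rot": [0, 0, 0]}, {"gripper": 40, "slide": [0, 0, 0], "rot": [0, 0, 0]}, {"gripper": 40, "slide": [0, 0, 0], "rot": [0, 0, 0]}, {"gripper": 40, "slide": [0, 0, 0], "rot": [0, 0, 0]}]'

```text
clock: 12.22
position: [0.4494, -0.1202, 0.0315]
tool_rot: [0.0, 0.969, 0.246, 0.001]
force: [-0.4, 0.8, -1.4]
width: 0.0557
grip_force: 30.0
```

Request:
jog_arm --motion '[{"gripper": 40, "slide": [0, 0, -0.25], "rot": [0, 0, 0]}, {"gripper": 40, "slide": [0.6, 0.06, 0], "rot": [0, 0, 0]}, {"gripper": 40, "slide": [0.9, 0.1, 0], "rot": [0, 0, 0]}, {"gripper": 40, "slide": [0.7, 0.1, 0], "rot": [0, 0, 0]}, {"gripper": 40, "slide": [0, 0, 0.12], "rot": [0, 0, 0]}, {"gripper": 40, "slide": [0, 0, 0.1], "rot": [0, 0, 0]}, {"gripper": 40, "slide": [0.6, 0, 0], "rot": [0, 0, 0]}, {"gripper": 40, "slide": [0.47, 0, 0.03], "rot": [0, 0, 0]}]'

```text
clock: 13.22
position: [0.5375, -0.081, 0.0309]
tool_rot: [0.0, 0.969, 0.245, -0.002]
force: [-5.6, -2.3, 10.7]
width: 0.0553
grip_force: 30.0
```

Run:
```python
from h import *
st()
```

```text
t 13.22 p [ 0.5375 -0.081   0.0309] rf [-14.8  66.7] yaw 28.4 tilt 0.18 F [-5.6 -2.3 10.7] w 0.0553 g 30.0
```

Request:
jog_arm --motion '[{"gripper": 70, "slide": [0, 0, -0.05], "rot": [0, 0, 0]}, {"gripper": 70, "slide": [0, 0, 0], "rot": [0, 0, 0]}, {"gripper": 70, "slide": [0, 0, 0], "rot": [0, 0, 0]}, {"gripper": 70, "slide": [-0.9, 0, 0], "rot": [0, 0, 0]}, {"gripper": 60, "slide": [-0.9, 0, 0], "rot": [0, 0, 0]}, {"gripper": 20, "slide": [0, 0, 0], "rot": [0, 0, 0]}, {"gripper": 20, "slide": [0, 0, 0], "rot": [0, 0, 0]}, {"gripper": 20, "slide": [0, 0, 0], "rot": [0, 0, 0]}]'

```text
clock: 14.22
position: [0.4929, -0.1052, 0.0324]
tool_rot: [0.0, 0.969, 0.246, 0.001]
force: [-0.4, -0.3, 0.5]
width: 0.0323
grip_force: 0.0
```

Run:
```python
from h import *
st()
```

```text
t 14.22 p [ 0.4929 -0.1052  0.0324] rf [-65.6  66.7] yaw 28.53 tilt 0.11 F [-0.4 -0.3  0.5] w 0.0323 g 0.0
```

Request:
jog_arm --motion '[{"gripper": 20, "slide": [0.3, 0, 0], "rot": [0, 0, 0]}, {"gripper": 20, "slide": [0.25, 0, 0], "rot": [0, 0, 0]}, {"gripper": 20, "slide": [0.25, 0, 0], "rot": [0, 0, 0]}, {"gripper": 20, "slide": [0.25, 0, 0], "rot": [0, 0, 0]}, {"gripper": 20, "slide": [0.25, 0, 0], "rot": [0, 0, 0]}, {"gripper": 20, "slide": [0.25, 0, 0], "rot": [0, 0, 0]}, {"gripper": 20, "slide": [0.25, 0, 0], "rot": [0, 0, 0]}, {"gripper": 20, "slide": [0, 0, 0], "rot": [0, 0, 0]}]'

```text
clock: 15.22
position: [0.5401, -0.0795, 0.0323]
tool_rot: [0.0, 0.969, 0.246, 0.001]
force: [0.3, -0.0, 0.2]
width: 0.0201
grip_force: 0.0
```

Run:
```python
from h import *
st();snap('side','s1',(80,150,360,330),2.8)
```

```text
t 15.22 p [ 0.5401 -0.0795  0.0323] rf [-11.8  66.7] yaw 28.52 tilt 0.1 F [ 0.3 -0.   0.2] w 0.0201 g 0.0
```

View pics/s1.png

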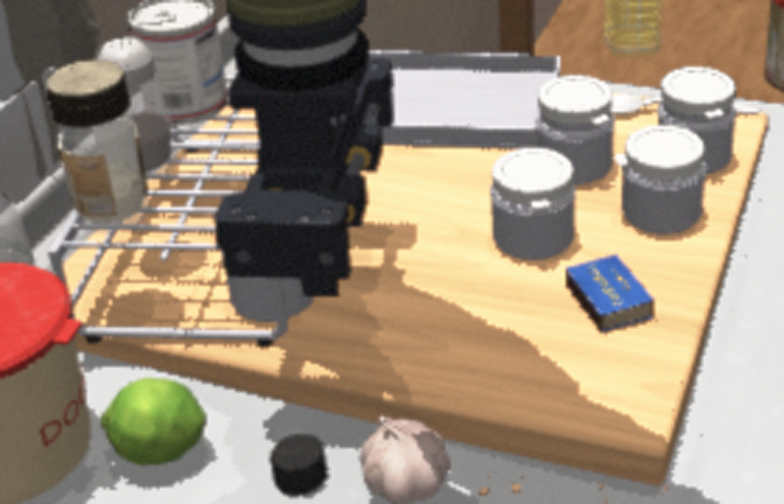

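Request:
jog_arm --motion '[{"gripper": 20, "slide": [-0.6, 0, 0], "rot": [0, 0, 0]}, {"gripper": 70, "slide": [-0.6, 0, -0.9], "rot": [0, 0, 0]}, {"gripper": 70, "slide": [-0.8, 0.6, -0.9], "rot": [0, 0, 0]}, {"gripper": 70, "slide": [-0.8, 0.6, -0.4], "rot": [0, 0, 0]}, {"gripper": 70, "slide": [-0.8, 0.6, 0], "rot": [0, 0, 0]}, {"gripper": 70, "slide": [-0.66, 0.59, 0], "rot": [0, 0, 0]}, {"gripper": 70, "slide": [0, 0, 0], "rot": [0, 0, 0]}, {"gripper": 70, "slide": [0, 0, 0], "rot": [0, 0, 0]}]'

```text
clock: 16.27
position: [0.4613, -0.2031, 0.0983]
tool_rot: [-0.0, 0.969, 0.246, 0.0]
force: [-0.6, -0.3, 0.0]
width: 0.0699
grip_force: 0.0
```

Run:
```python
from h import *
st([.4619,-.2035,.031]);snap('top','t1',(135,80,340,260),3.3)
```

```text
t 16.27 p [ 0.4613 -0.2031  0.0983] rf [-140.1   -4.3] yaw 28.52 tilt 0.06 F [-0.6 -0.3  0. ] w 0.0699 g 0.0
 slide units [0.01 0.02 2.24]
```

View pics/t1.png

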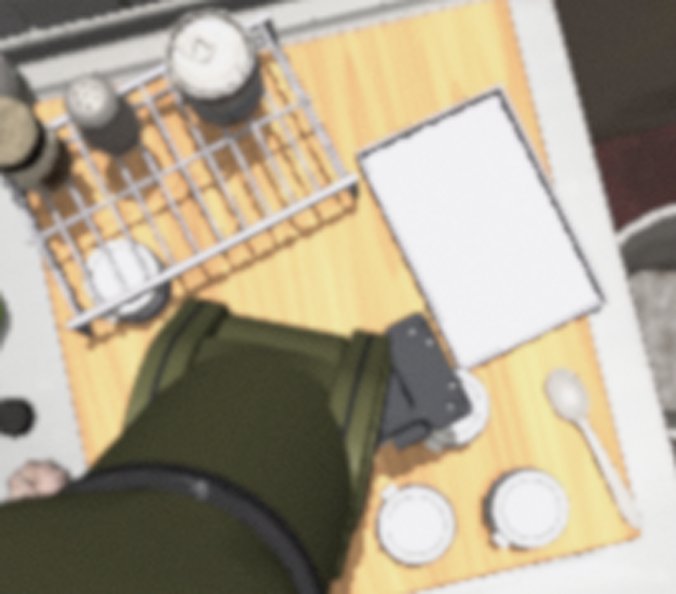

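Pot 1's lid shows under the deck at (123,270), right behind the bar, so that pot is in. Next is pot 2.

Request:
jog_arm --motion '[{"gripper": 70, "slide": [0, 0, 0.74], "rot": [0, 0, 0]}, {"gripper": 70, "slide": [0, 0, 0.75], "rot": [0, 0, 0]}, {"gripper": 70, "slide": [0, 0, 0.75], "rot": [0, 0, 0]}, {"gripper": 40, "slide": [0, 0, 0], "rot": [0, 0, 0]}, {"gripper": 40, "slide": [0, 0, 0], "rot": [0, 0, 0]}, {"gripper": 40, "slide": [0, 0, 0], "rot": [0, 0, 0]}, {"gripper": 40, "slide": [0, 0, -0.2], "rot": [0, 0, 0]}]'

```text
clock: 17.2
position: [0.4608, -0.2041, 0.0376]
tool_rot: [0.0, 0.969, 0.246, 0.0]
force: [-0.0, 0.5, -2.6]
width: 0.0551
grip_force: 30.0
```

Run:
```python
from h import *
st()
```

```text
t 17.2 p [ 0.4608 -0.2041  0.0376] rf [-141.    -4.9] yaw 28.47 tilt 0.01 F [-0.   0.5 -2.6] w 0.0551 g 30.0
```

Request:
jog_arm --motion '[{"gripper": 40, "slide": [0.6, -0.04, 0], "rot": [0, 0, 0]}, {"gripper": 40, "slide": [0.9, -0.04, 0], "rot": [0, 0, 0]}, {"gripper": 40, "slide": [0.9, -0.04, 0], "rot": [0, 0, 0]}, {"gripper": 40, "slide": [0.85, -0.04, 0], "rot": [0, 0, 0]}, {"gripper": 40, "slide": [0, 0, 0.18], "rot": [0, 0, 0]}, {"gripper": 40, "slide": [0.5, 0, 0], "rot": [0, 0, 0]}, {"gripper": 40, "slide": [0.5, 0, 0.02], "rot": [0, 0, 0]}, {"gripper": 40, "slide": [0, 0, 0], "rot": [0, 0, 0]}]'

```text
clock: 18.2
position: [0.5724, -0.1379, 0.0312]
tool_rot: [-0.0, 0.969, 0.247, 0.001]
force: [0.2, 0.2, -0.7]
width: 0.0553
grip_force: 30.0
```

Request:
jog_arm --motion '[{"gripper": 70, "slide": [0, 0, 0], "rot": [0, 0, 0]}, {"gripper": 70, "slide": [0, 0, 0], "rot": [0, 0, 0]}, {"gripper": 70, "slide": [0, 0, 0], "rot": [0, 0, 0]}, {"gripper": 70, "slide": [-0.9, 0, 0], "rot": [0, 0, 0]}, {"gripper": 60, "slide": [-0.9, 0, 0], "rot": [0, 0, 0]}, {"gripper": 20, "slide": [0, 0, 0], "rot": [0, 0, 0]}, {"gripper": 20, "slide": [0, 0, 0], "rot": [0, 0, 0]}, {"gripper": 20, "slide": [0, 0, 0], "rot": [0, 0, 0]}]'

```text
clock: 19.2
position: [0.5246, -0.1639, 0.0312]
tool_rot: [-0.0, 0.969, 0.247, 0.001]
force: [-0.3, 0.8, 0.0]
width: 0.0321
grip_force: 0.0
```

Run:
```python
from h import *
st()
```

```text
t 19.2 p [ 0.5246 -0.1639  0.0312] rf [-65.7  -0.1] yaw 28.55 tilt 0.11 F [-0.3  0.8  0. ] w 0.0321 g 0.0
```

Request:
jog_arm --motion '[{"gripper": 20, "slide": [0.3, 0, 0], "rot": [0, 0, 0]}, {"gripper": 20, "slide": [0.25, 0, 0], "rot": [0, 0, 0]}, {"gripper": 20, "slide": [0.25, 0, 0], "rot": [0, 0, 0]}, {"gripper": 20, "slide": [0.25, 0, 0], "rot": [0, 0, 0]}, {"gripper": 20, "slide": [0.25, 0, 0], "rot": [0, 0, 0]}, {"gripper": 20, "slide": [0.25, 0, 0], "rot": [0, 0, 0]}, {"gripper": 20, "slide": [0.25, 0, 0], "rot": [0, 0, 0]}, {"gripper": 20, "slide": [0, 0, 0], "rot": [0, 0, 0]}]'

```text
clock: 20.2
position: [0.5718, -0.1383, 0.0312]
tool_rot: [0.0, 0.969, 0.246, 0.001]
force: [0.3, 0.4, -0.2]
width: 0.0202
grip_force: 0.0
```

Request:
jog_arm --motion '[{"gripper": 20, "slide": [-0.8, 0, 0], "rot": [0, 0, 0]}, {"gripper": 70, "slide": [-0.8, 0, -0.9], "rot": [0, 0, 0]}, {"gripper": 70, "slide": [-1, 0.2, -0.9], "rot": [0, 0, 0]}, {"gripper": 70, "slide": [-1, 0.2, -0.9], "rot": [0, 0, 0]}, {"gripper": 70, "slide": [-1, 0.2, -0.5], "rot": [0, 0, 0]}, {"gripper": 70, "slide": [-1, 0.3, 0], "rot": [0, 0, 0]}, {"gripper": 70, "slide": [-1, 0.3, 0], "rot": [0, 0, 0]}, {"gripper": 70, "slide": [-0.5, 0, 0], "rot": [0, 0, 0]}]'

```text
clock: 21.2
position: [0.3994, -0.2737, 0.1273]
tool_rot: [0.0, 0.97, 0.245, 0.0]
force: [0.2, 0.3, 0.2]
width: 0.0701
grip_force: 0.0
```

Run:
```python
from h import *
st([.4031,-.2715,.1]);snap('top','t2',(135,80,340,260),3.3)
```

```text
t 21.2 p [ 0.3994 -0.2737  0.1273] rf [-228.1  -36.9] yaw 28.32 tilt 0.06 F [0.2 0.3 0.2] w 0.0701 g 0.0
 slide units [ 0.14 -0.01  0.91]
```

View pics/t2.png

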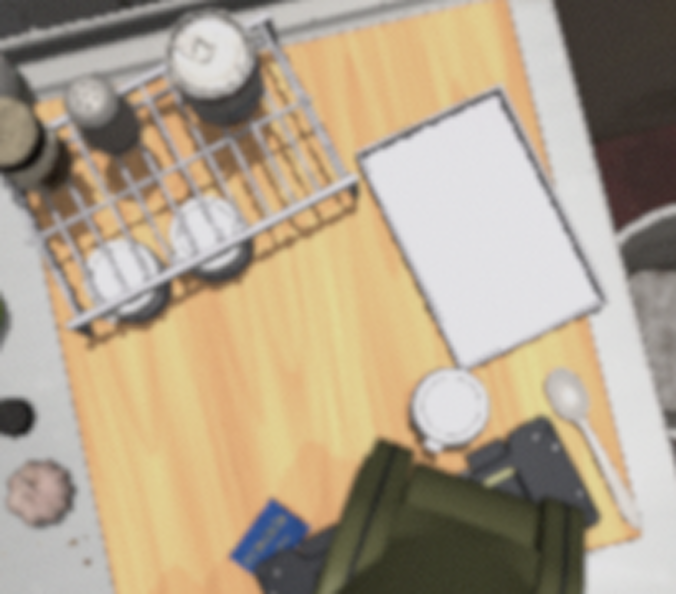

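Both pots 1 and 2 are under the riser, with lids at (123,270) and (207,230). Pot 3 (worn) goes to the tray next.

Run:
```python
from h import *
st([.4831,-.2936,.1273])
C=[pix2w('top',135+u/3.3,80+v/3.3,.034)[:2] for u,v in((358,158),(498,89),(604,300),(465,369))]
c=np.mean(C,0);ax=(C[0]-C[3]+C[1]-C[2]);ax/=np.linalg.norm(ax);print('tray',c,rz(c),'yaw',np.degrees(np.arctan2(ax[1],ax[0])))
for s in(.036,-.036):print(rz(c+s*ax),c+s*ax)
```

```text
t 21.25 p [ 0.3975 -0.2739  0.1271] rf [-229.9  -36.1] yaw 28.25 tilt 0.13 F [-1.9 -0.7 -0.2] w 0.0701 g 0.0
 slide units [ 2.2   1.93 -0.01]
tray [ 0.61579986 -0.31679534] [ -58.5 -177.9] yaw 27.209639673851402
[ -22.5 -178.8] [ 0.64781608 -0.30033442]
[ -94.5 -177.1] [ 0.58378364 -0.33325625]
```

Request:
jog_arm --motion '[{"gripper": 70, "slide": [0.7, 0.63, 0], "rot": [0, 0, 0]}, {"gripper": 70, "slide": [0.7, 0.64, 0], "rot": [0, 0, 0]}, {"gripper": 70, "slide": [0.74, 0.64, 0.3], "rot": [0, 0, 0]}, {"gripper": 70, "slide": [0, 0, 0.6], "rot": [0, 0, 0]}]'

```text
clock: 21.75
position: [0.4889, -0.291, 0.1004]
tool_rot: [0.001, 0.969, 0.247, 0.003]
force: [-0.3, 0.7, -0.1]
width: 0.0699
grip_force: 0.0
```

Run:
```python
from h import *
st([.4831,-.2936,.034])
```

```text
t 21.75 p [ 0.4889 -0.291   0.1004] rf [-157.7  -94.7] yaw 28.64 tilt 0.36 F [-0.3  0.7 -0.1] w 0.0699 g 0.0
 slide units [-0.22 -0.02  2.21]
```

Request:
jog_arm --motion '[{"gripper": 70, "slide": [0.05, 0, 0], "rot": [0, 0, 0]}, {"gripper": 70, "slide": [0, 0, 0], "rot": [0, 0, 0]}, {"gripper": 70, "slide": [0, 0, 0], "rot": [0, 0, 0]}]'

```text
clock: 22.12
position: [0.4858, -0.2913, 0.1008]
tool_rot: [0.0, 0.969, 0.246, 0.0]
force: [0.1, 1.1, 0.2]
width: 0.0698
grip_force: 0.0
```

Run:
```python
from h import *
st([.4831,-.2936,.034])
```

```text
t 22.12 p [ 0.4858 -0.2913  0.1008] rf [-160.6  -93.5] yaw 28.47 tilt 0.06 F [0.1 1.1 0.2] w 0.0698 g 0.0
 slide units [-0.12  0.02  2.23]
```

Lower, grip, and lift.

Request:
jog_arm --motion '[{"gripper": 70, "slide": [-0.12, 0.02, 0.3], "rot": [0, 0, 0]}, {"gripper": 70, "slide": [0, 0, 0.9], "rot": [0, 0, 0]}, {"gripper": 70, "slide": [0, 0, 0.7], "rot": [0, 0, 0]}, {"gripper": 70, "slide": [0, 0, 0.3], "rot": [0, 0, 0]}, {"gripper": 40, "slide": [0, 0, 0], "rot": [0, 0, 0]}, {"gripper": 40, "slide": [0, 0, 0], "rot": [0, 0, 0]}, {"gripper": 40, "slide": [0, 0, 0], "rot": [0, 0, 0]}, {"gripper": 40, "slide": [0, 0, -0.3], "rot": [0, 0, 0]}]'

```text
clock: 23.12
position: [0.4823, -0.2934, 0.0433]
tool_rot: [-0.0, 0.969, 0.246, -0.0]
force: [-0.4, -0.3, -1.0]
width: 0.0553
grip_force: 30.0
```

Run:
```python
from h import *
st([.6478,-.3003,.08])
```

```text
t 23.12 p [ 0.4823 -0.2934  0.0433] rf [-164.7  -93.7] yaw 28.47 tilt 0.05 F [-0.4 -0.3 -1. ] w 0.0553 g 30.0
 slide units [ 4.74  2.83 -1.23]
```

Request:
jog_arm --motion '[{"gripper": 40, "slide": [0, 0, -0.6], "rot": [0, 0, 0]}, {"gripper": 40, "slide": [0.4, 0.3, -0.6], "rot": [0, 0, 0]}, {"gripper": 40, "slide": [0.9, 0.5, 0], "rot": [0, 0, 0]}, {"gripper": 40, "slide": [0.9, 0.6, 0], "rot": [0, 0, 0]}, {"gripper": 40, "slide": [0.9, 0.6, 0], "rot": [0, 0, 0]}, {"gripper": 40, "slide": [0.9, 0.5, 0], "rot": [0, 0, 0]}, {"gripper": 40, "slide": [0.74, 0.33, 0], "rot": [0, 0, 0]}, {"gripper": 40, "slide": [0, 0, 0], "rot": [0, 0, 0]}]'

```text
clock: 24.12
position: [0.6502, -0.2993, 0.0804]
tool_rot: [0.0, 0.969, 0.247, 0.002]
force: [-1.6, -0.3, -1.3]
width: 0.0551
grip_force: 30.0
```

Run:
```python
from h import *
st([.6478,-.3003,.038])
```

```text
t 24.12 p [ 0.6502 -0.2993  0.0804] rf [ -19.9 -178.9] yaw 28.57 tilt 0.18 F [-1.6 -0.3 -1.3] w 0.0551 g 30.0
 slide units [-0.09 -0.01  1.41]
```

Request:
jog_arm --motion '[{"gripper": 40, "slide": [-0.05, 0, 0.6], "rot": [0, 0, 0]}, {"gripper": 40, "slide": [0, 0, 0.5], "rot": [0, 0, 0]}, {"gripper": 40, "slide": [0, 0, 0.2], "rot": [0, 0, 0]}, {"gripper": 40, "slide": [0, 0, 0.12], "rot": [0, 0, 0]}, {"gripper": 40, "slide": [0, 0, 0], "rot": [0, 0, 0]}]'

```text
clock: 24.75
position: [0.6459, -0.3014, 0.0375]
tool_rot: [-0.0, 0.969, 0.246, -0.001]
force: [-3.0, 1.3, 6.6]
width: 0.0555
grip_force: 30.0
```

Run:
```python
from h import *
st()
```

```text
t 24.75 p [ 0.6459 -0.3014  0.0375] rf [ -24.7 -178.7] yaw 28.44 tilt 0.09 F [-3.   1.3  6.6] w 0.0555 g 30.0
```

Request:
jog_arm --motion '[{"gripper": 68, "slide": [0, 0, 0], "rot": [0, 0, 0]}, {"gripper": 68, "slide": [0, 0, 0], "rot": [0, 0, 0]}, {"gripper": 68, "slide": [0, 0, -0.3], "rot": [0, 0, 0]}, {"gripper": 68, "slide": [0, 0, -0.9], "rot": [0, 0, 0]}, {"gripper": 68, "slide": [0, 0, -0.9], "rot": [0, 0, 0]}, {"gripper": 68, "slide": [-0.9, -0.3, -0.3], "rot": [0, 0, 0]}, {"gripper": 68, "slide": [-0.9, -0.3, 0], "rot": [0, 0, 0]}, {"gripper": 68, "slide": [-0.9, -0.3, 0], "rot": [0, 0, 0]}]'

```text
clock: 25.75
position: [0.5623, -0.3164, 0.1095]
tool_rot: [0.001, 0.969, 0.246, 0.001]
force: [-0.6, -0.7, -0.9]
width: 0.0681
grip_force: 0.0
```

Run:
```python
from h import *
st([.415,-.3478,.11]);snap('top','t3',(135,80,340,260),3.3);snap('side','s3',(210,130,360,260),4.6)
```

```text
t 25.75 p [ 0.5623 -0.3164  0.1095] rf [-105.3 -152.1] yaw 28.47 tilt 0.09 F [-0.6 -0.7 -0.9] w 0.0681 g 0.0
 slide units [-4.82 -1.42 -0.02]
```

View pics/t3.png

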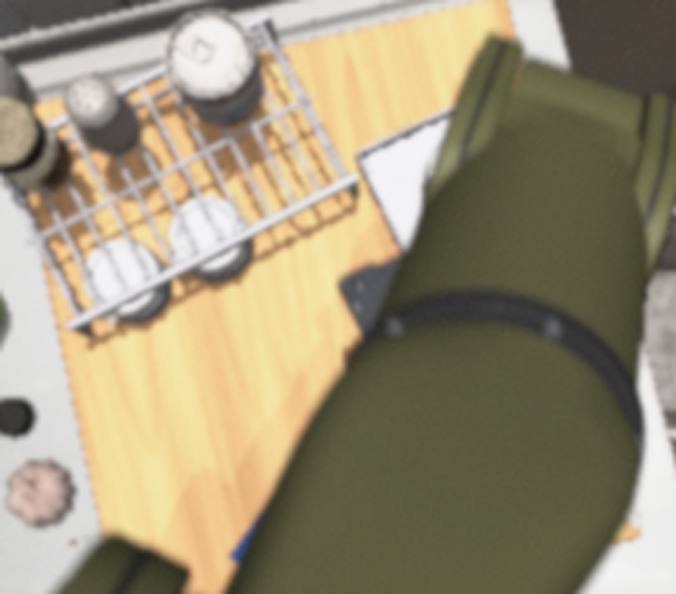

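Request:
jog_arm --motion '[{"gripper": 68, "slide": [-0.9, -0.25, 0], "rot": [0, 0, 0]}, {"gripper": 68, "slide": [-0.9, -0.25, 0], "rot": [0, 0, 0]}, {"gripper": 68, "slide": [-0.9, -0.25, 0], "rot": [0, 0, 0]}, {"gripper": 68, "slide": [-0.9, -0.25, 0], "rot": [0, 0, 0]}, {"gripper": 68, "slide": [-0.9, -0.25, 0], "rot": [0, 0, 0]}, {"gripper": 68, "slide": [-0.3, -0.15, 0], "rot": [0, 0, -1]}, {"gripper": 68, "slide": [0, 0, 0], "rot": [0, 0, -1]}, {"gripper": 68, "slide": [0, 0, 0], "rot": [0, 0, 0]}]'

```text
clock: 26.85
position: [0.4177, -0.348, 0.1089]
tool_rot: [0.001, 0.912, 0.41, 0.001]
force: [0.2, 0.7, 0.3]
width: 0.068
grip_force: 0.0
```

Run:
```python
from h import *
st([.415,-.3478,.035]);snap('side','s4',(210,110,360,250),4.6)
```

```text
t 26.85 p [ 0.4177 -0.348   0.1089] rf [-247.5 -110.9] yaw 48.38 tilt 0.14 F [0.2 0.7 0.3] w 0.068 g 0.0
 slide units [-0.06 -0.08  2.46]
```

View pics/s4.png

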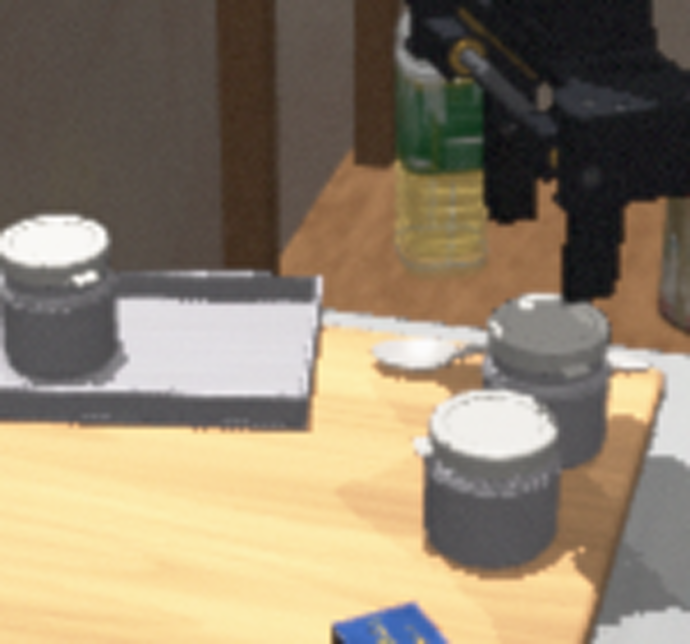

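Pot 3 stands in the tray. Pots 4 and 5 are unmoved (lids at (493,430) and (549,328)), and the gripper is over pot 5.

Request:
jog_arm --motion '[{"gripper": 68, "slide": [-0.06, -0.08, 0.5], "rot": [0, 0, 0]}, {"gripper": 68, "slide": [0, 0, 0.9], "rot": [0, 0, 0]}, {"gripper": 68, "slide": [0, 0, 0.7], "rot": [0, 0, 0]}, {"gripper": 68, "slide": [0, 0, 0.36], "rot": [0, 0, 0]}, {"gripper": 40, "slide": [0, 0, 0], "rot": [0, 0, 0]}, {"gripper": 40, "slide": [0, 0, 0], "rot": [0, 0, 0]}, {"gripper": 40, "slide": [0, 0, 0], "rot": [0, 0, 0]}, {"gripper": 40, "slide": [0, 0, -0.5], "rot": [0, 0, 0]}]'

```text
clock: 27.9
position: [0.4125, -0.3471, 0.0498]
tool_rot: [-0.001, 0.912, 0.41, -0.001]
force: [0.2, 0.1, -1.7]
width: 0.0556
grip_force: 30.0
```

Request:
jog_arm --motion '[{"gripper": 40, "slide": [0, 0, -0.9], "rot": [0, 0, 0]}, {"gripper": 40, "slide": [0, 0, -0.6], "rot": [0, 0, 0]}, {"gripper": 40, "slide": [0, 0, 0], "rot": [0, 0, 1]}, {"gripper": 40, "slide": [0, 0, 0], "rot": [0, 0, 1]}, {"gripper": 40, "slide": [0, 0, 0], "rot": [0, 0, 0]}]'

```text
clock: 28.52
position: [0.4133, -0.3476, 0.0958]
tool_rot: [0.001, 0.969, 0.247, 0.0]
force: [-0.2, -0.0, -2.9]
width: 0.0554
grip_force: 30.0
```

Run:
```python
from h import *
st([.5838,-.3333,.09])
```

```text
t 28.52 p [ 0.4133 -0.3476  0.0958] rf [-251.1 -108.4] yaw 28.56 tilt 0.07 F [-0.2 -0.  -2.9] w 0.0554 g 30.0
 slide units [5.22 2.3  0.2 ]
```

Request:
jog_arm --motion '[{"gripper": 40, "slide": [0.7, 0.3, 0], "rot": [0, 0, 0]}, {"gripper": 40, "slide": [0.9, 0.4, 0], "rot": [0, 0, 0]}, {"gripper": 40, "slide": [0.9, 0.4, 0], "rot": [0, 0, 0]}, {"gripper": 40, "slide": [0.9, 0.4, 0], "rot": [0, 0, 0]}, {"gripper": 40, "slide": [0.9, 0.4, 0], "rot": [0, 0, 0]}, {"gripper": 40, "slide": [0.7, 0.3, 0], "rot": [0, 0, 0]}, {"gripper": 40, "slide": [0.2, 0.1, 0.4], "rot": [0, 0, 0]}, {"gripper": 40, "slide": [0, 0, 0], "rot": [0, 0, 0]}]'

```text
clock: 29.52
position: [0.5813, -0.3334, 0.0812]
tool_rot: [-0.001, 0.969, 0.247, -0.002]
force: [-0.2, -0.4, -2.0]
width: 0.0555
grip_force: 30.0
```

Run:
```python
from h import *
st([.5838,-.3333,.0385])
```

```text
t 29.52 p [ 0.5813 -0.3334  0.0812] rf [ -96.7 -176. ] yaw 28.55 tilt 0.23 F [-0.2 -0.4 -2. ] w 0.0555 g 30.0
 slide units [0.08 0.04 1.42]
```

Lower, release and lift.

Request:
jog_arm --motion '[{"gripper": 40, "slide": [0, 0, 0.6], "rot": [0, 0, 0]}, {"gripper": 40, "slide": [0, 0, 0.5], "rot": [0, 0, 0]}, {"gripper": 40, "slide": [0, 0, 0.2], "rot": [0, 0, 0]}, {"gripper": 40, "slide": [0, 0, 0.12], "rot": [0, 0, 0]}, {"gripper": 40, "slide": [0, 0, 0.04], "rot": [0, 0, 0]}, {"gripper": 40, "slide": [0, 0, 0], "rot": [0, 0, 0]}]'

```text
clock: 30.28
position: [0.5835, -0.3339, 0.0393]
tool_rot: [0.0, 0.969, 0.246, 0.0]
force: [-0.6, 0.3, -1.8]
width: 0.0553
grip_force: 30.0
```

Request:
jog_arm --motion '[{"gripper": 70, "slide": [0, 0, 0], "rot": [0, 0, 0]}, {"gripper": 70, "slide": [0, 0, 0], "rot": [0, 0, 0]}, {"gripper": 70, "slide": [0, 0, -0.3], "rot": [0, 0, 0]}, {"gripper": 70, "slide": [0, 0, -0.9], "rot": [0, 0, 0]}, {"gripper": 70, "slide": [0, 0, -0.9], "rot": [0, 0, 0]}, {"gripper": 70, "slide": [-0.8, -0.9, -0.3], "rot": [0, 0, 0]}, {"gripper": 70, "slide": [-0.8, -0.9, 0], "rot": [0, 0, 0]}, {"gripper": 70, "slide": [-0.8, -0.9, 0], "rot": [0, 0, 0]}]'

```text
clock: 31.28
position: [0.4807, -0.2969, 0.112]
tool_rot: [0.001, 0.969, 0.246, 0.001]
force: [-0.0, 0.3, -0.9]
width: 0.0701
grip_force: 0.0
```

Run:
```python
from h import *
st([.4031,-.2715,.11])
```

```text
t 31.27 p [ 0.4807 -0.2969  0.112 ] rf [-167.7  -96. ] yaw 28.46 tilt 0.11 F [-0.   0.3 -0.9] w 0.0701 g 0.0
 slide units [-1.87 -1.98  0.06]
```

Request:
jog_arm --motion '[{"gripper": 70, "slide": [-0.7, -0.7, 0], "rot": [0, 0, 0]}, {"gripper": 70, "slide": [-0.7, -0.7, 0], "rot": [0, 0, 0]}, {"gripper": 70, "slide": [-0.47, -0.58, 0], "rot": [0, 0, 0]}, {"gripper": 70, "slide": [0, 0, 0], "rot": [0, 0, 0]}, {"gripper": 70, "slide": [0, 0, 0], "rot": [0, 0, 0]}, {"gripper": 70, "slide": [0, 0, 0], "rot": [0, 0, 0]}]'

```text
clock: 32.02
position: [0.4052, -0.272, 0.1111]
tool_rot: [0.001, 0.969, 0.246, 0.001]
force: [-0.1, 0.6, 0.3]
width: 0.07
grip_force: 0.0
```

Run:
```python
from h import *
st([.4031,-.2715,.031]);snap('side','s5',(100,110,380,310),2.8)
```

```text
t 32.02 p [ 0.4052 -0.272   0.1111] rf [-222.2  -38.1] yaw 28.48 tilt 0.13 F [-0.1  0.6  0.3] w 0.07 g 0.0
 slide units [-0.06 -0.05  2.67]
```

View pics/s5.png

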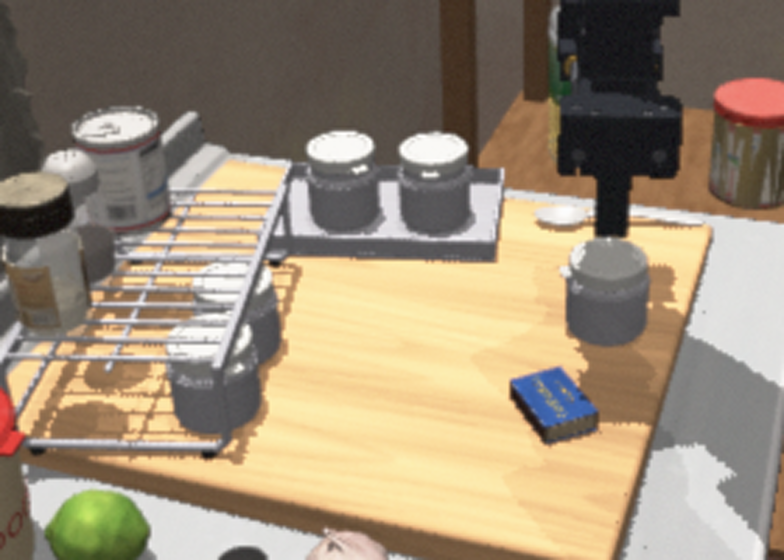

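Both tray pots stand upright at (341,180) and (434,180), two pots are under the riser, and the fingers straddle the last pot (607,290).

Request:
jog_arm --motion '[{"gripper": 70, "slide": [-0.04, -0.04, 0.8], "rot": [0, 0, 0]}, {"gripper": 70, "slide": [0, 0, 0.9], "rot": [0, 0, 0]}, {"gripper": 70, "slide": [0, 0, 0.7], "rot": [0, 0, 0]}, {"gripper": 70, "slide": [0, 0, 0.27], "rot": [0, 0, 0]}, {"gripper": 40, "slide": [0, 0, 0], "rot": [0, 0, 0]}, {"gripper": 40, "slide": [0, 0, 0], "rot": [0, 0, 0]}, {"gripper": 40, "slide": [0, 0, 0], "rot": [0, 0, 0]}, {"gripper": 40, "slide": [0, 0, -0.2], "rot": [0, 0, 0]}]'

```text
clock: 33.08
position: [0.4019, -0.2709, 0.0371]
tool_rot: [-0.0, 0.969, 0.246, -0.0]
force: [-0.2, -0.4, -2.3]
width: 0.0552
grip_force: 30.0
```

Run:
```python
from h import *
st()
```

```text
t 33.08 p [ 0.4019 -0.2709  0.0371] rf [-224.6  -35.6] yaw 28.47 tilt 0.01 F [-0.2 -0.4 -2.3] w 0.0552 g 30.0
```

Request:
jog_arm --motion '[{"gripper": 40, "slide": [0.7, 0.11, 0], "rot": [0, 0, 0]}, {"gripper": 40, "slide": [0.9, 0.16, 0], "rot": [0, 0, 0]}, {"gripper": 40, "slide": [0.9, 0.16, 0], "rot": [0, 0, 0]}, {"gripper": 40, "slide": [0.9, 0.16, 0], "rot": [0, 0, 0]}, {"gripper": 40, "slide": [0.9, 0.16, 0], "rot": [0, 0, 0]}, {"gripper": 40, "slide": [0.9, 0.16, 0], "rot": [0, 0, 0]}, {"gripper": 40, "slide": [0.6, 0, 0], "rot": [0, 0, 0]}, {"gripper": 40, "slide": [0, 0, 0.18], "rot": [0, 0, 0]}]'

```text
clock: 34.08
position: [0.5693, -0.2108, 0.0318]
tool_rot: [0.0, 0.969, 0.247, 0.001]
force: [-1.5, 0.0, -2.4]
width: 0.0551
grip_force: 30.0
```

Request:
jog_arm --motion '[{"gripper": 40, "slide": [0.3, 0, 0], "rot": [0, 0, 0]}, {"gripper": 40, "slide": [0.4, 0, 0.02], "rot": [0, 0, 0]}, {"gripper": 40, "slide": [0.4, 0, 0], "rot": [0, 0, 0]}, {"gripper": 40, "slide": [0, 0, 0], "rot": [0, 0, 0]}]'

```text
clock: 34.58
position: [0.5994, -0.1951, 0.0312]
tool_rot: [0.0, 0.969, 0.246, 0.002]
force: [2.7, 0.3, 1.7]
width: 0.0555
grip_force: 30.0
```

Run:
```python
from h import *
st()
```

```text
t 34.58 p [ 0.5994 -0.1951  0.0312] rf [-14.9 -63.2] yaw 28.53 tilt 0.23 F [2.7 0.3 1.7] w 0.0555 g 30.0
```

No catching at the bar, so the lid is shut. Release, back off, narrow the fingers, push.

Request:
jog_arm --motion '[{"gripper": 63, "slide": [0, 0, 0], "rot": [0, 0, 0]}, {"gripper": 63, "slide": [0, 0, 0], "rot": [0, 0, 0]}, {"gripper": 63, "slide": [-0.6, 0, 0], "rot": [0, 0, 0]}, {"gripper": 63, "slide": [-0.6, 0, 0], "rot": [0, 0, 0]}, {"gripper": 63, "slide": [-0.6, 0, 0], "rot": [0, 0, 0]}, {"gripper": 20, "slide": [0, 0, 0], "rot": [0, 0, 0]}, {"gripper": 20, "slide": [0, 0, 0], "rot": [0, 0, 0]}, {"gripper": 20, "slide": [0, 0, 0], "rot": [0, 0, 0]}]'

```text
clock: 35.58
position: [0.5505, -0.2213, 0.0309]
tool_rot: [-0.0, 0.969, 0.246, 0.001]
force: [-0.3, 0.2, 1.0]
width: 0.0354
grip_force: 0.0
```

Run:
```python
from h import *
st()
```

```text
t 35.58 p [ 0.5505 -0.2213  0.0309] rf [-70.3 -62.9] yaw 28.53 tilt 0.08 F [-0.3  0.2  1. ] w 0.0354 g 0.0
```

Request:
jog_arm --motion '[{"gripper": 20, "slide": [0.25, 0, 0], "rot": [0, 0, 0]}, {"gripper": 20, "slide": [0.25, 0, 0], "rot": [0, 0, 0]}, {"gripper": 20, "slide": [0.25, 0, 0], "rot": [0, 0, 0]}, {"gripper": 20, "slide": [0.3, 0, 0], "rot": [0, 0, 0]}, {"gripper": 20, "slide": [0.3, 0, 0], "rot": [0, 0, 0]}, {"gripper": 20, "slide": [0.3, 0, 0], "rot": [0, 0, 0]}, {"gripper": 20, "slide": [0.3, 0, 0], "rot": [0, 0, 0]}, {"gripper": 20, "slide": [0, 0, 0], "rot": [0, 0, 0]}]'

```text
clock: 36.58
position: [0.6023, -0.1931, 0.0309]
tool_rot: [-0.0, 0.969, 0.246, 0.001]
force: [0.2, -0.4, 0.3]
width: 0.0203
grip_force: 0.0
```

Request:
jog_arm --motion '[{"gripper": 20, "slide": [-0.8, 0, 0], "rot": [0, 0, 0]}, {"gripper": 20, "slide": [-0.8, -0.2, -0.9], "rot": [0, 0, 0]}, {"gripper": 20, "slide": [-1, -0.2, -0.9], "rot": [0, 0, 0]}, {"gripper": 20, "slide": [-1, 0, -0.9], "rot": [0, 0, 0]}, {"gripper": 20, "slide": [-1, 0, -0.9], "rot": [0, 0, 0]}, {"gripper": 20, "slide": [-1, 0, -0.5], "rot": [0, 0, 0]}, {"gripper": 20, "slide": [-1, 0, 0], "rot": [0, 0, 0]}, {"gripper": 20, "slide": [-1, 0, 0], "rot": [0, 0, 0]}]'

```text
clock: 37.58
position: [0.3943, -0.2929, 0.1543]
tool_rot: [0.001, 0.969, 0.246, 0.001]
force: [-0.3, -0.4, 0.1]
width: 0.0201
grip_force: 0.0
```

Run:
```python
from h import *
st();snap('top','t6',(135,80,340,260),3.3);snap('side','s6',(80,130,360,330),2.8)
```

```text
t 37.58 p [ 0.3943 -0.2929  0.1543] rf [-241.8  -51.3] yaw 28.46 tilt 0.09 F [-0.3 -0.4  0.1] w 0.0201 g 0.0
```

View pics/t6.png

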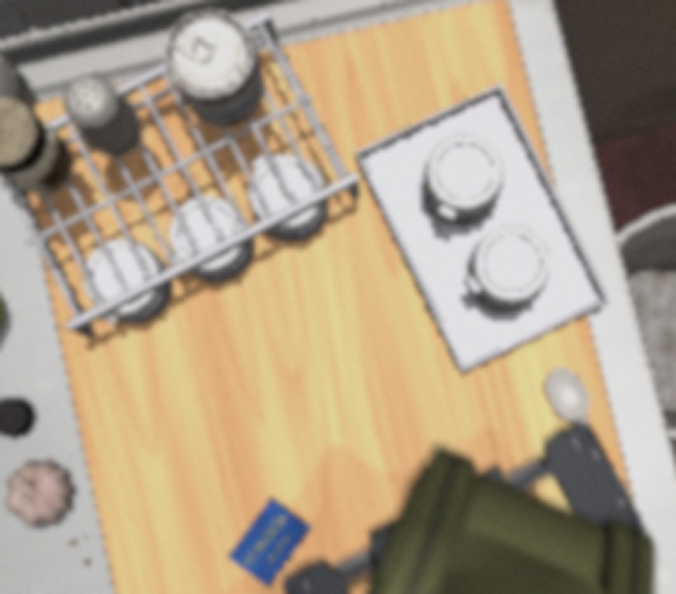

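View pics/s6.png

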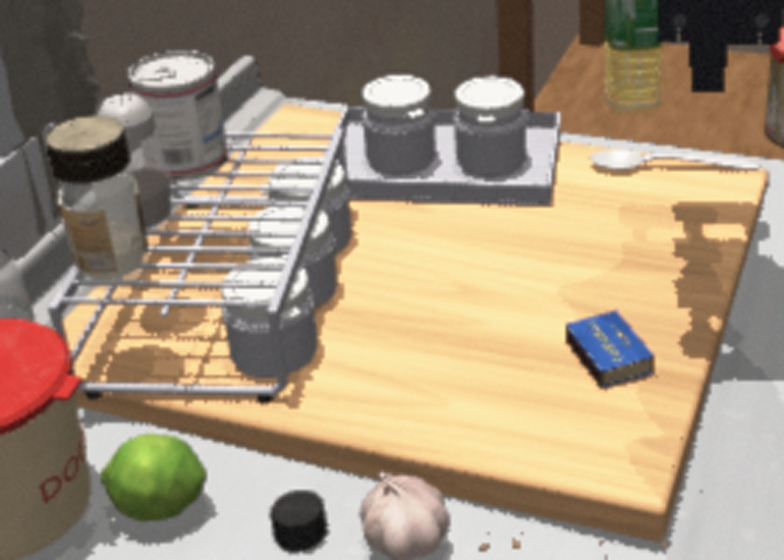

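Run:
```python
from h import *
for y in(67,0,-63):
  for c in(10,24):
    r=[]
    for d in(0,26.5):
        q=BM+EX*(c+d)/1000+EY*y/1000; r.append(((w2pix('top',[*q,.072])-[135,80])*3.3).round())
    print(y,c,r)
for u,v in((123,270),(207,230),(287,190)): print(rz(pix2w('top',135+u/3.3,80+v/3.3,.072)))
im=cv2.imread('pics/raw_t6.png')[130:180,150:240]
cv2.imwrite('pics/t6c.png',cv2.resize(im,None,fx=8,fy=8,interpolation=cv2.INTER_CUBIC))
```

```text
67 10 [array([127., 293.]), array([110., 259.])]
67 24 [array([118., 275.]), array([101., 241.])]
0 10 [array([213., 248.]), array([196., 215.])]
0 24 [array([204., 231.]), array([187., 197.])]
-63 10 [array([294., 207.]), array([276., 174.])]
-63 24 [array([285., 190.]), array([267., 157.])]
[25.4 62.3]
[23.6 -2. ]
[ 23.  -64.3]
```

View pics/t6c.png

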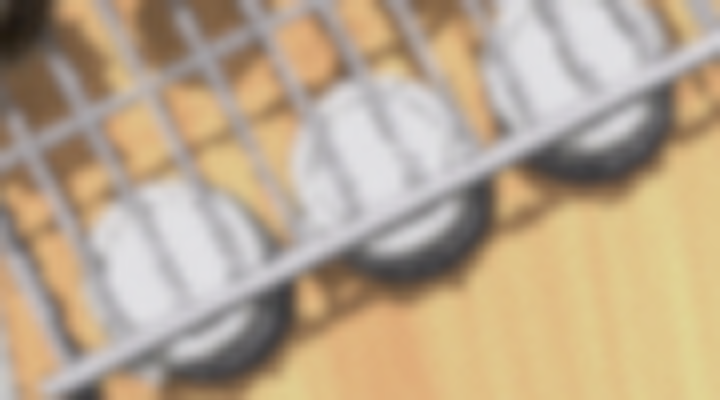

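All three lids lie behind the bar at a depth of about 23–25 mm. That passes, but the pots' rears still stick out a few mm. I'll nudge each one fully in with the fingers tilted under the bar.

Request:
jog_arm --motion '[{"gripper": 20, "slide": [1, 0.1, 0.6], "rot": [0, 0, 0]}, {"gripper": 20, "slide": [1, 0.1, 0.6], "rot": [0, 0, 0]}, {"gripper": 20, "slide": [1, 0.1, 0.6], "rot": [0, 0, 0]}, {"gripper": 20, "slide": [1, 0.1, 0.6], "rot": [0, 0, 0]}, {"gripper": 20, "slide": [1, 0, 0.6], "rot": [0, 0, 0]}, {"gripper": 20, "slide": [0.7, 0, 0.3], "rot": [0, 0, 0]}, {"gripper": 20, "slide": [0, 0, 0], "rot": [0, 1, 0]}, {"gripper": 20, "slide": [0, 0, 0], "rot": [0, 1, 0]}]'

```text
clock: 38.67
position: [0.5537, -0.2191, 0.0556]
tool_rot: [-0.042, 0.953, 0.244, 0.172]
force: [-0.7, -0.4, -2.3]
width: 0.0201
grip_force: 0.0
```

```bash
cat >> h.py <<'E'
def tgt(x,y,z): q=BM+EX*x/1000+EY*y/1000; return [*q,z]
E
python3 - <<'E'
from h import *
print(rz(pix2w('top',198.1,158.5,.084)))
st(tgt(-50,-64,.036));st(tgt(-4,-64,.036));print(ctrl.state()['tool_rot'])
E
```

```text
[2.4 5.8]
t 38.67 p [ 0.5537 -0.2191  0.0556] rf [-66.4 -62.5] yaw 28.76 tilt 20.39 F [-0.7 -0.4 -2.3] w 0.0201 g 0.0
 slide units [0.29 0.05 0.8 ]
t 38.67 p [ 0.5537 -0.2191  0.0556] rf [-66.4 -62.5] yaw 28.76 tilt 20.39 F [-0.7 -0.4 -2.3] w 0.0201 g 0.0
 slide units [1.72 0.06 1.34]
[-0.0424473   0.95345508  0.24413333  0.17181547]
```

Request:
jog_arm --motion '[{"gripper": 20, "slide": [0.14, 0.05, 0.4], "rot": [0, 0, 0]}, {"gripper": 20, "slide": [0.15, 0, 0.4], "rot": [0, 0, 0]}, {"gripper": 20, "slide": [0.3, 0, 0.11], "rot": [0, 0, 0]}, {"gripper": 20, "slide": [0.3, 0, 0.11], "rot": [0, 0, 0]}, {"gripper": 20, "slide": [0.3, 0, 0.11], "rot": [0, 0, 0]}, {"gripper": 20, "slide": [0.3, 0, 0.11], "rot": [0, 0, 0]}, {"gripper": 20, "slide": [0.3, 0, 0.11], "rot": [0, 0, 0]}, {"gripper": 20, "slide": [0, 0, 0], "rot": [0, 0, 0]}]'

```text
clock: 39.67
position: [0.6089, -0.1913, 0.0353]
tool_rot: [-0.043, 0.954, 0.243, 0.169]
force: [-0.8, 1.0, -0.3]
width: 0.0197
grip_force: 0.0
```

Run:
```python
from h import *
st();st(tgt(-45,-2,.036))
```

```text
t 39.67 p [ 0.6089 -0.1913  0.0353] rf [ -4.7 -64.4] yaw 28.53 tilt 20.05 F [-0.8  1.  -0.3] w 0.0197 g 0.0
t 39.67 p [ 0.6089 -0.1913  0.0353] rf [ -4.7 -64.4] yaw 28.53 tilt 20.05 F [-0.8  1.  -0.3] w 0.0197 g 0.0
 slide units [-1.25 -2.08 -0.48]
```

Request:
jog_arm --motion '[{"gripper": 20, "slide": [0.1, 0, 0.03], "rot": [0, 0, 0]}, {"gripper": 20, "slide": [0, 0, 0], "rot": [0, 0, 0]}, {"gripper": 20, "slide": [-0.7, 0, -0.25], "rot": [0, 0, 0]}, {"gripper": 20, "slide": [-0.65, 0, -0.24], "rot": [0, 0, 0]}, {"gripper": 20, "slide": [0, -0.7, 0], "rot": [0, 0, 0]}, {"gripper": 20, "slide": [0, -0.7, 0], "rot": [0, 0, 0]}, {"gripper": 20, "slide": [0, -0.7, 0], "rot": [0, 0, 0]}]'

```text
clock: 40.55
position: [0.5582, -0.1827, 0.0401]
tool_rot: [-0.048, 0.955, 0.243, 0.161]
force: [-0.3, 0.9, -0.4]
width: 0.0199
grip_force: 0.0
```

Request:
jog_arm --motion '[{"gripper": 20, "slide": [0.3, 0, 0.11], "rot": [0, 0, 0]}, {"gripper": 20, "slide": [0.27, 0, 0.1], "rot": [0, 0, 0]}, {"gripper": 20, "slide": [0.27, 0, 0.1], "rot": [0, 0, 0]}, {"gripper": 20, "slide": [0.27, 0, 0.1], "rot": [0, 0, 0]}, {"gripper": 20, "slide": [0.24, 0, 0.08], "rot": [0, 0, 0]}, {"gripper": 20, "slide": [0, 0, 0], "rot": [0, 0, 0]}, {"gripper": 20, "slide": [-0.7, 0, -0.25], "rot": [0, 0, 0]}, {"gripper": 20, "slide": [-0.65, 0, -0.24], "rot": [0, 0, 0]}]'

```text
clock: 41.55
position: [0.5587, -0.1824, 0.04]
tool_rot: [-0.048, 0.955, 0.244, 0.161]
force: [0.4, -0.1, -0.2]
width: 0.0203
grip_force: 0.0
```

Run:
```python
from h import *
st(tgt(-45,64,.036))
```

```text
t 41.55 p [ 0.5587 -0.1824  0.04  ] rf [-44.5 -32.6] yaw 28.48 tilt 19.35 F [ 0.4 -0.1 -0.2] w 0.0203 g 0.0
 slide units [-0.06 -3.22  0.17]
```

Request:
jog_arm --motion '[{"gripper": 20, "slide": [-0.9, 0, -0.5], "rot": [0, -1, 0]}, {"gripper": 20, "slide": [-0.9, 0, -0.8], "rot": [0, -0.93, 0]}, {"gripper": 20, "slide": [-1, 0, -0.9], "rot": [0, 0, 0]}, {"gripper": 20, "slide": [-1, 0, -0.9], "rot": [0, 0, 0]}, {"gripper": 20, "slide": [-1, 0, -0.3], "rot": [0, 0, 0]}, {"gripper": 20, "slide": [-1, 0, 0], "rot": [0, 0, 0]}, {"gripper": 20, "slide": [0, 0, 0], "rot": [0, 0, 0]}, {"gripper": 20, "slide": [0, 0, 0], "rot": [0, 0, 0]}]'

```text
clock: 42.55
position: [0.4021, -0.2698, 0.1277]
tool_rot: [-0.006, 0.969, 0.248, -0.0]
force: [0.1, -0.6, 0.1]
width: 0.0197
grip_force: 0.0
```

Run:
```python
from h import *
st();snap('top','t7')
a=cv2.imread('pics/raw_t7.png');s=ctrl.read_camera('side')[:,:,::-1]
t=cv2.resize(a[125:185,150:280],None,fx=6,fy=6,interpolation=cv2.INTER_CUBIC)
s=cv2.resize(s[160:270,100:330],(780,236*1),interpolation=cv2.INTER_CUBIC)
s=cv2.resize(s,(494,236))
o=np.zeros((360+236,780,3),np.uint8);o[:360]=t;o[360:,:494]=s
cv2.imwrite('pics/t7c.png',o)
```

```text
t 42.55 p [ 0.4021 -0.2698  0.1277] rf [-223.8  -34.7] yaw 28.76 tilt 0.71 F [ 0.1 -0.6  0.1] w 0.0197 g 0.0
```

View pics/t7c.png

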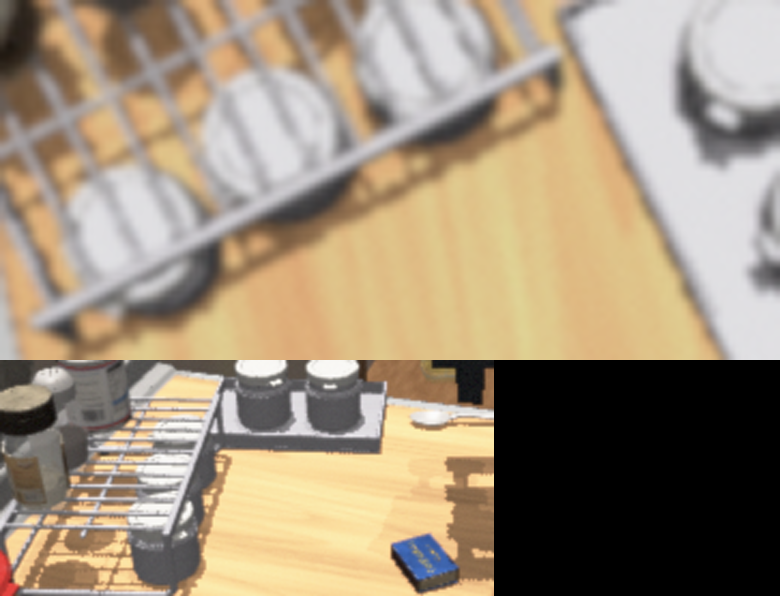

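Pots 4 and 2 are now fully in and undisturbed. Pot 1, at about (137,237), gets the same nudge.

Request:
jog_arm --motion '[{"gripper": 20, "slide": [0.7, -0.7, 0.2], "rot": [0, 0, 0]}, {"gripper": 20, "slide": [0.8, -0.7, 0.4], "rot": [0, 0, 0]}, {"gripper": 20, "slide": [0.8, -0.7, 0.4], "rot": [0, 0, 0]}, {"gripper": 20, "slide": [0.8, -0.7, 0.4], "rot": [0, 0, 0]}, {"gripper": 20, "slide": [0.8, -0.42, 0.4], "rot": [0, 0, 0]}, {"gripper": 20, "slide": [0.8, 0, 0.3], "rot": [0, 0, 0]}, {"gripper": 20, "slide": [0, 0, 0], "rot": [0, 1, 0]}, {"gripper": 20, "slide": [0, 0, 0], "rot": [0, 0.8, 0]}]'

```text
clock: 43.65
position: [0.4676, -0.1234, 0.0572]
tool_rot: [-0.024, 0.966, 0.251, 0.063]
force: [-1.3, 0.4, 0.3]
width: 0.0203
grip_force: 0.0
```

Run:
```python
from h import *
for u,v in((137,237),(275,135),(428,62)): print(rz(pix2w('top',150+u/6,125+v/6,.072)))
st(tgt(-50,63,.036));st(tgt(-3,63,.036))
```

```text
[19.2 63.9]
[30.1 -0.5]
[ 28.4 -65.4]
t 43.65 p [ 0.4676 -0.1234  0.0572] rf [-96.5  62.7] yaw 29.08 tilt 7.72 F [-1.3  0.4  0.3] w 0.0203 g 0.0
 slide units [1.44 0.02 0.91]
t 43.65 p [ 0.4676 -0.1234  0.0572] rf [-96.5  62.7] yaw 29.08 tilt 7.72 F [-1.3  0.4  0.3] w 0.0203 g 0.0
 slide units [2.99 0.04 1.12]
```

Request:
jog_arm --motion '[{"gripper": 20, "slide": [0.5, 0, 0.3], "rot": [0, 0, 0]}, {"gripper": 20, "slide": [0.5, 0, 0.3], "rot": [0, 0, 0]}, {"gripper": 20, "slide": [0.4, 0, 0.3], "rot": [0, 0, 0]}, {"gripper": 20, "slide": [0, 0, 0], "rot": [0, 0, 0]}]'

```text
clock: 44.15
position: [0.5094, -0.0984, 0.0364]
tool_rot: [-0.025, 0.965, 0.252, 0.065]
force: [-0.7, 0.1, -0.1]
width: 0.0196
grip_force: 0.0
```

Run:
```python
from h import *
st(tgt(-8,63,.036));print(np.round(ctrl.state()['joints'],2))
```

```text
t 44.15 p [ 0.5094 -0.0984  0.0364] rf [-47.8  64.7] yaw 29.14 tilt 7.96 F [-0.7  0.1 -0.1] w 0.0196 g 0.0
 slide units [1.31 0.07 0.2 ]
[ 0.43  0.92 -0.43  2.1   1.29  0.25 -2.16]
```

Request:
jog_arm --motion '[{"gripper": 20, "slide": [0.27, 0.05, 0.04], "rot": [0, 0, 0]}, {"gripper": 20, "slide": [0.27, 0, 0.04], "rot": [0, 0, 0]}, {"gripper": 20, "slide": [0.27, 0, 0.04], "rot": [0, 0, 0]}, {"gripper": 20, "slide": [0.27, 0, 0.04], "rot": [0, 0, 0]}, {"gripper": 20, "slide": [0.27, 0, 0.04], "rot": [0, 0, 0]}, {"gripper": 20, "slide": [0, 0, 0], "rot": [0, 0, 0]}]'

```text
clock: 44.9
position: [0.5448, -0.0813, 0.0364]
tool_rot: [-0.025, 0.966, 0.251, 0.064]
force: [-0.5, -0.7, 0.5]
width: 0.02
grip_force: 0.0
```

Run:
```python
from h import *
st()
```

```text
t 44.9 p [ 0.5448 -0.0813  0.0364] rf [-8.6 62.9] yaw 29.04 tilt 7.91 F [-0.5 -0.7  0.5] w 0.02 g 0.0
```

Another 4 mm, then back off and away.

Request:
jog_arm --motion '[{"gripper": 20, "slide": [0.13, 0, 0.02], "rot": [0, 0, 0]}, {"gripper": 20, "slide": [0, 0, 0], "rot": [0, 0, 0]}, {"gripper": 20, "slide": [-0.9, 0, -0.13], "rot": [0, 0, 0]}, {"gripper": 20, "slide": [-1, 0, -0.8], "rot": [0, 0, 0]}, {"gripper": 20, "slide": [-1, 0, -0.9], "rot": [0, -0.8, 0]}, {"gripper": 20, "slide": [-1, 0, -0.9], "rot": [0, 0, 0]}, {"gripper": 20, "slide": [-1, 0.5, -0.5], "rot": [0, 0, 0]}, {"gripper": 20, "slide": [-1, 0.5, 0], "rot": [0, 0, 0]}]'

```text
clock: 45.9
position: [0.4028, -0.1975, 0.1218]
tool_rot: [-0.006, 0.968, 0.252, -0.002]
force: [1.1, -1.0, 0.3]
width: 0.0203
grip_force: 0.0
```

Request:
jog_arm --motion '[{"gripper": 20, "slide": [-0.5, 0.5, -0.5], "rot": [0, 0, 0]}, {"gripper": 20, "slide": [0, 0, 0], "rot": [0, 0, 0]}, {"gripper": 20, "slide": [0, 0, 0], "rot": [0, 0, 0]}, {"gripper": 20, "slide": [0, 0, 0], "rot": [0, 0, 0]}]'

```text
clock: 46.4
position: [0.3974, -0.2159, 0.1352]
tool_rot: [-0.008, 0.968, 0.253, -0.003]
force: [-1.2, -0.2, -1.0]
width: 0.0201
grip_force: 0.0
```

Run:
```python
from h import *
st();a=ctrl.read_camera('top')
s0=cv2.imread('pics/raw_t7.png')[:,:,::-1].astype(int)
# white-lid fit near each expected pot: brightness-weighted shift against t7
for n,x,y in(('p1',22,64),('p2',30,0),('p4',28,-65),('tray_far',-22,-179),('tray_near',-94,-177)):
    u,v=w2pix('top',tgt(x,y,.072)).round().astype(int)
    A=s0[v-16:v+16,u-16:u+16].mean(2);B=a[v-16:v+16,u-16:u+16].mean(2)
    w=(cv2.phaseCorrelate(A.astype(np.float32),B.astype(np.float32)));print(n,(u,v),np.round(w,2),'absdiff',abs(A-B).mean().round(1))
    c=B>170; yy,xx=np.nonzero(c); print('  lid centroid rf',rz(pix2w('top',u-16+xx.mean(),v-16+yy.mean(),.075)))
```

```text
t 46.4 p [ 0.3974 -0.2159  0.1352] rf [-202.3   14.9] yaw 29.27 tilt 0.95 F [-1.2 -0.2 -1. ] w 0.0201 g 0.0Traceback (most recent call last):
  File "<stdin>", line 8, in <module>
    return _wrapfunc(a, 'round', decimals=decimals, out=out)
    return _wrapit(obj, method, *args, **kwds)
    conv = _array_converter(obj)
ValueError: setting an array element with a sequence. The requested array has an inhomogeneous shape after 1 dimensions. The detected shape was (2,) + inhomogeneous part.
```

Run:
```python
from h import *
a=ctrl.read_camera('top');s0=cv2.imread('pics/raw_t7.png')[:,:,::-1].astype(int)
for n,x,y in(('p1',22,64),('p2',30,0),('p4',28,-65),('tray_far',-22,-179),('tray_near',-94,-177)):
    u,v=w2pix('top',tgt(x,y,.072)).round().astype(int)
    A=s0[v-16:v+16,u-16:u+16].mean(2);B=a[v-16:v+16,u-16:u+16].mean(2)
    T=np.round(cv2.phaseCorrelate(A.astype(np.float32),B.astype(np.float32))[0],2)
    m=[]
    for I in(A,B):
        yy,xx=np.nonzero(I>175);m.append(rz(pix2w('top',u-16+xx.mean(),v-16+yy.mean(),.072)))
    print(n,T,'diff',abs(A-B).mean().round(1),m)
```

```text
p1 [-0.01 -0.68] diff 13.3 [array([26. , 61.9]), array([28.2, 62.2])]
p2 [-0.1 -0.1] diff 1.8 [array([31.7,  3.4]), array([32.,  2.])]
p4 [ 0.03 -0.06] diff 0.8 [array([ 29.8, -64.1]), array([ 29.6, -63.9])]
tray_far [ 0.03 -0.02] diff 0.7 [array([ -17.9, -182. ]), array([ -17.9, -181.9])]
tray_near [-0.01  0.  ] diff 0.7 [array([ -92.8, -181. ]), array([ -92.9, -181. ])]
```

```bash
python3 -c "
from h import *
print(ctrl.close_job())"
```

```text
the job is handed in; nothing more can be done
None
```

I handed the job in: the three sound pots stand shut under the riser, centres about 26–32 mm behind the bar's front face by camera (give or take a few mm), and the two worn-lid pots stand upright in the tray; the matchbox and spoon were not touched, though no verdict came back.

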